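# Put the tea things away in their wooden stands

## Robot

A 6-joint arm with a two-finger parallel gripper is mounted at the origin on a cart in front of the work surface, level with it; the furniture and walls round the work are solid. World frame = base frame: x ahead of the robot, y to its left, z up, the work surface at z = 0. Lengths are in m, angles in rad, forces in N, time in s.
With the tool pointing down it reaches from about 0.3 to 0.775 m from the base axis. Payload 14.6 kg.
Tool frame: the origin (TCP) lies at the very end of the fingers, on their centre line; the grasp point (between the pads) lies 19 mm behind it; z points along the fingers, y is the line along which they close (so a half turn about z gives the same grasp; the last joint's range is limited). The gripper opens to 94 mm and grips with 3 to 60 N. Pads are 16 mm wide; open, the fingers measure 119 mm over their backs; the gripper's body (75 mm by 177 mm) begins 78 mm behind the grasp point.
Start: joints at [1.247, 0.3, 1.521, -0, 1.321, -0.067], TCP at [0.14, 0.532, 0.205] pointing down, gripper open.
Joint ranges: [-3.03, 3.03], [-0.79, 2.21], [0.23, 2.52], [-1.04, 4.18], [0, 3.07], [-2.55, 2.55]. Speed limits (rad/s): [2.22, 2.22, 2.57, 3.14, 3.14, 3.14].

## Interface

Orientations are given as [roll, pitch, yaw] about the fixed x, y, z axes, in that order (R = Rz(yaw) Ry(pitch) Rx(roll)).
In Python, from station import ctrl, cams gives the robot as it stands. The module is installed in compiled form; this text tells all that it offers.
- The arm moves only by the tool arm_command, never from a script. Its argument "plan" is a list that holds one entry, the list of rows, each a list of 7 numbers: the shift along the tool's x, y, z in mm, then the turn, a rotation vector about the tool's x, y, z in rad, then the closure, from -1 (fully open) to 1 (shut). A call has 1 to 12 rows; each row is the pose to reach, as a shift and turn from the pose commanded when the call began, along the tool's axes at that moment; what a row does not reach only later rows make up. A row lasts 1/10 s, in which the tool goes at most 50 mm and 8.59 degrees, less where a joint would pass 70% of its speed; a pose out of reach is approached as far as the arm can. A call with a gripper value outside its range is refused whole. The fingers move at their own pace and stop on an object; "squeeze" is the grip in N (left out, the last holds). Time passes only in rows, so rows that repeat a pose let the fingers close. It gives the time, the measured TCP pose, the force, the opening and the grip force at its end, in the units of the state.
- ctrl.get_obs(): the state, without advancing time (a new reading comes with each control period).
- cams.camera(name): name is "scene" or "top" or "wrist"; returns (picture, depth): 400x640x3 uint8, blue, green, red; 400x640 float32, m along the optical axis (not along the pixel's ray), 0 where there is no reading.
- cams.camera_info(name): a dict with "fx", "fy", "cx", "cy" (pixels), "dist_coeffs" ([k1, k2, p1, p2, k3] as OpenCV has them; the pictures are not rectified), "world_to_cam" (4x4, takes a point from world to camera coordinates). Camera axes: x right, y down, z forward; pixel columns grow to the right and rows downward; lengths in m; the calibration is good to about 2 mm. A picture is of the moment at which its call begins: read the wrist's pose just before it. camera_info takes no time and is no camera call; for the wrist camera it gives the pose at the moment of the call.
- ctrl.hand_in(): hands the job in; it is judged then, once.
The state is a dict: "time_s": time; "qpos": joint angles; "joint_vel": joint speeds; "tau": joint torques, N m; "ee_pos": TCP position; "eef_rot": TCP orientation; "force": force on the tool from outside, world axes, zero at the start; "moment": the same for the moment, N m; "grip_width": finger opening in m; "grip_force": force on a finger pad.
Only numpy, scipy, OpenCV 4.12 (cv2) and the standard library are available. Lean on these libraries where they do the work, as an engineer would, in place of code of your own. Each camera call takes 0.05 s, during which the arm holds its last target. There are 200 camera calls.

## Task

Put the four things within reach to the right of the sink away in the wooden stands that fit them: the spice jar upright in the smaller round stand, the pepper mill upright in the larger round stand, the tea box upright in the rectangular tray with its long side along the tray's long side, and the tea scoop lying right side up along the long narrow tray in front of the sink. Set each down flat on the floor of its stand, inside the rim, without dropping it, and let go. Leave the mug and the jam jar standing where they are.

Things in the scene. Friction and masses are not known exactly. Their poses are not given: they have to be found in the camera images.
- spice_jar: Loose slim round spice jar on the worktop right of the sink (not the one at the very back beside the wine rack) with black cap, diameter 41, height 105, straight sides (cap 40 wide, z 84 to 105), 0.11 kg, upright at the start. Origin: centre of its underside, z up. 
- pepper_mill: Loose turned wooden pepper mill right of the sink, diameter 58 at the foot, height 150; its rounded head, 50 wide, z 109 to 139 (fixed, does not turn; widest, and gripped, about z 120 to 125) carries a small metal knob. 0.18 kg, upright. Origin: centre of its underside, z up. 
- tea_box: Loose dark upright carton of tea, 64 (own x) by 78 (own y), solid straight sides up to z 124; above that a narrowing gable top to z 164. 0.07 kg, light and easily tipped: open the fingers wide before backing off. Grip it across x (64 wide), about z 112. Origin: centre of its underside, z up. 
- scoop: Loose small tea scoop lying on the worktop, 108 long along its own x, 20 high: wooden handle at -x, 60 long (x -54 to +6), 18 wide, 20 high, flat upright sides; thin steel neck; round steel cup 30 wide, 17 high, centred at x +39. 0.06 kg. Origin: middle of its length (x -54 to +54), on its underside, z up. Grip the handle across y about x -10.
- small_stand: Left of the sink: fixed smaller round wooden stand: well of diameter 59 with a flat floor 4 above the worktop, rim top 12 above the worktop, outer diameter 71. Takes the spice jar. Origin: centre of its underside.
- large_stand: Left of the sink: fixed larger round wooden stand: well of diameter 76, floor 4 above the worktop, rim top 12, outer diameter 88. Takes the pepper mill. Origin: centre of its underside.
- box_tray: Left of the sink: fixed rectangular wooden tray, inside 80 (own x) by 94 (own y), outside 90 by 104, floor 4 above the worktop, rim top 12. Takes the tea box, own x along own x (either way round). Origin: centre of its underside.
- scoop_tray: On the strip in front of the sink: fixed long narrow wooden tray, inside 128 (own x) by 48 (own y), outside 138 by 58, floor 3 above the worktop, rim top 8. Takes the scoop, lying along x (either way round). Origin: centre of its underside. (Behind the sink stands a fixed tap 0.39 m tall, its spout reaching forward to world x 0.67 at y -0.10 to 0: cross from side to side well in front of it.)
- mug: Bystander: loose white mug, 83 by 117, 94 high, handle towards its own -y, beside the things or beside the stands. To be left alone. Origin: middle of its extent over handle and bowl, on its underside, z up.
- jam_jar: Bystander: loose jam jar with red lid, diameter 66, height 100, beside the things or beside the stands. To be left alone. Origin: centre of its underside, z up. 
Mind the look-alikes: they are no part of the job. What is shaped like the small_stand but green or turquoise is not meant.

How it is judged:
At the end, for the whole second after the job is handed in: Each thing is upright (scoop: level) on the floor of its own stand, height within 3 mm, tilt under 0.08 rad, released, at rest: jar and mill within 12 mm of centre; box within 11 mm in x and y, 0.28 rad of the tray; scoop within 14 mm along, 13 mm across, 0.28 rad (z of spice_jar in the frame of small_stand between 0.001 and 0.007 m and angle between each of spice_jar, pepper_mill, tea_box, scoop's own z axis and vertical below 0.08 rad and linear speed of each of spice_jar, pepper_mill, tea_box, scoop below 0.02 m/s and angular speed of each of spice_jar, pepper_mill, tea_box, scoop below 0.3 rad/s and horizontal distance between spice_jar and small_stand below 0.012 m and z of pepper_mill in the frame of large_stand between 0.001 and 0.007 m and horizontal distance between pepper_mill and large_stand below 0.012 m and z of tea_box in the frame of box_tray between 0.001 and 0.007 m and x of tea_box in the frame of box_tray between -0.011 and 0.011 m and y of tea_box in the frame of box_tray between -0.011 and 0.011 m and angle between the x axis of tea_box and the x axis of box_tray, either way round below 0.28 rad and z of scoop in the frame of scoop_tray between 0 and 0.006 m and x of scoop in the frame of scoop_tray between -0.014 and 0.014 m and y of scoop in the frame of scoop_tray between -0.013 and 0.013 m and angle between the x axis of scoop and the x axis of scoop_tray, either way round below 0.28 rad); the robot touches nothing.
It fails at once if a thing is dropped (moves faster than 0.7 m/s out of the fingers) ((linear speed of spice_jar above 0.7 m/s and contact force between the fingers and spice_jar below 0.1 N) or (linear speed of pepper_mill above 0.7 m/s and contact force between the fingers and pepper_mill below 0.1 N) or (linear speed of tea_box above 0.7 m/s and contact force between the fingers and tea_box below 0.1 N) or (linear speed of scoop above 0.7 m/s and contact force between the fingers and scoop below 0.1 N)).
It fails at once if the mug or the jam jar is shoved more than 30 mm or knocked over (distance of any of mug, jam_jar from where it was at the start of the episode above 0.03 m or angle between any of mug, jam_jar's own z axis and vertical above 0.4 rad).
It also fails if it takes over 138 s, if anything falls off the work surface, if the arm or the gripper's body presses on something with over 40 N, if the wrist force passes 120 N, or if a joint passes its speed limit or range.

## Working session

There is one attempt and no reset: what is moved stays moved. The work goes in short steps, Python scripts to look and compute and a tool call to move; the robot and the scene stay as the last step left them, time stands still between calls to the robot, and variables do not carry over. Pictures are saved under pics/ and viewed, at most 14 in all, crops included, and the job is handed in when it is done.

Besides the shell and the picture viewer there is one more tool, called after "Emit:" as a command line: name --argument value ..., lists and objects as JSON in quotes. arm_command: Moves the arm, as the interface text tells. Its arguments: {"type":"object","properties":{"plan":{"type":"array"},"squeeze":{"type":"number"}},"required":["plan"]}

```bash
mkdir -p pics; cat > h.py <<'E'
import numpy as np, cv2
from station import ctrl, cams
from scipy.spatial.transform import Rotation as R
def grab(n):
    i=cams.camera_info(n); p,d=cams.camera(n)
    return np.array(p),np.array(d),i
def K(i): return np.array([[i['fx'],0,i['cx']],[0,i['fy'],i['cy']],[0,0,1.]])
def rays(i,uv):
    uv=np.asarray(uv,float).reshape(-1,1,2)
    n=cv2.undistortPoints(uv,K(i),np.array(i['dist_coeffs'],float)).reshape(-1,2)
    T=np.linalg.inv(np.array(i['world_to_cam'])); d=np.c_[n,np.ones(len(n))]
    return T[:3,3],d@T[:3,:3].T
def plane(i,uv,z):
    o,d=rays(i,uv); return o+d*((z-o[2])/d[:,2])[:,None]
def cloud(i,dep):
    v,u=np.mgrid[:400,:640]; o,d=rays(i,np.c_[u.ravel(),v.ravel()])
    P=o+d*dep.reshape(-1,1); P[dep.ravel()<=0]=np.nan; return P.reshape(400,640,3)
E
python3 - <<'E'
from h import *
for n in ['scene','top','wrist']:
    p,d,i=grab(n); cv2.imwrite(f'pics/{n}0.png',p); np.savez(f'{n}0.npz',p=p,d=d,P=cloud(i,d))
    T=np.linalg.inv(np.array(i['world_to_cam'])); print(n,i['fx'],i['dist_coeffs'],T.round(3).tolist())
print(ctrl.get_obs())
E
```

```text
scene 414.8520479680234 [0.01642991 0.         0.         0.         0.        ] [[-0.122, -0.796, 0.593, -0.343], [-0.992, 0.089, -0.085, 0.208], [0.015, -0.599, -0.801, 1.253], [0.0, 0.0, 0.0, 1.0]]
top 430.7077113471462 [-0.04635662  0.          0.          0.          0.        ] [[-0.01, -0.992, 0.124, 0.366], [-0.999, 0.014, 0.03, 0.005], [-0.032, -0.124, -0.992, 1.47], [0.0, 0.0, 0.0, 1.0]]
wrist 301.5556829773637 [-0.00352028  0.          0.          0.          0.        ] [[0.255, 0.933, 0.252, 0.067], [0.967, -0.246, -0.068, 0.552], [-0.002, 0.261, -0.965, 0.383], [0.0, 0.0, 0.0, 1.0]]
{'time_s': 0.15, 'qpos': array([ 1.24738485e+00,  3.00325411e-01,  1.52142773e+00, -2.83535966e-05,
        1.32071136e+00, -6.65738508e-02]), 'joint_vel': array([-0.00026102, -0.00066491, -0.00108789, -0.00051881,  0.00280713,
       -0.00022672]), 'tau': array([-1.56825234e-03, -5.31962049e+01, -3.52813840e+01,  7.06896605e-02,
        2.36345764e-02, -4.29422471e-05]), 'ee_pos': array([0.13964522, 0.53177004, 0.20503113]), 'eef_rot': array([-3.14072091e+00, -3.05948660e-05,  2.88476205e+00]), 'force': array([-0.58454965,  0.63008578, -0.66934728]), 'moment': array([-0.02098968, -0.01236088, -0.0459146 ]), 'grip_force': 0.0, 'grip_width': 0.09352245424743422}
```

View pics/top0.png

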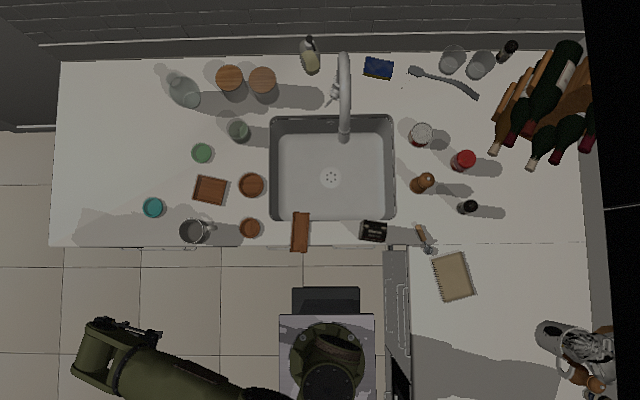

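View pics/scene0.png

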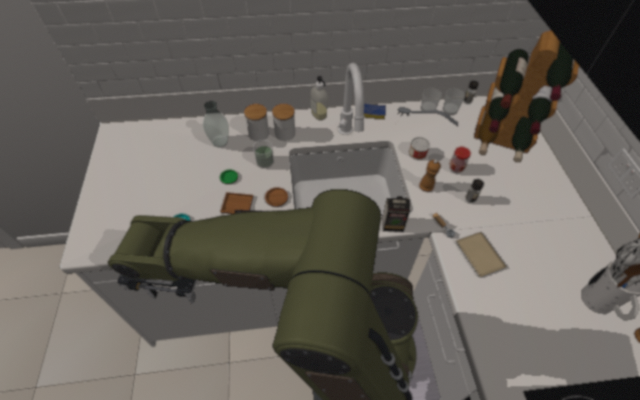

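Top view: pepper mill at (423,181). The spice jar is at (468,207), a black-capped jar right of the sink. Tea box at (373,231), scoop at (425,237), jam jar with red lid at (463,160), mug at (195,231).

Stands: the large round one is at (251,185) and the small round one at (251,228), both brown. The box tray is at (210,190) and the scoop tray at (300,232).

Look-alikes: the green (202,153) and turquoise (153,207) stands are the wrong colour. The black-capped jar at (508,50) is the back one beside the wine rack. The white-lidded jar at (420,134) is not the jam jar. I'll confirm these in an enlarged crop.

```bash
python3 - <<'E'
from h import *
p=np.load('top0.npz'); im=p['p'];P=p['P']
a=cv2.resize(im[110:265,130:330],None,fx=3.9,fy=3.9,interpolation=cv2.INTER_CUBIC)
b=cv2.resize(im[110:265,340:500],None,fx=3.8,fy=3.8,interpolation=cv2.INTER_CUBIC)
a=cv2.convertScaleAbs(a,alpha=1.6,beta=10); b=cv2.convertScaleAbs(b,alpha=1.6,beta=10)
cv2.imwrite('pics/left.png',a[:600,:800]); cv2.imwrite('pics/right.png',b[:600])
print(P[215:245:10,60:480:60].round(3).tolist()[1])
for n,(u,v,w) in dict(mill=(423,181,14),jar=(468,207,12),box=(373,231,20),scoop=(425,237,16),jam=(463,160,14),mug=(195,231,20),small=(251,228,13),large=(251,185,16),tray=(210,190,20),stray=(300,232,24)).items():
    q=P[v-w:v+w+1,u-w:u+w+1].reshape(-1,3); q=q[np.isfinite(q[:,2])&(q[:,2]<.3)&(q[:,2]>-.03)]
    m=q[q[:,2]>max(.006,0)]
    print(n,len(q),'zmax',q[:,2].max().round(4),'med z',np.median(q[:,2]).round(4),'range',m.min(0).round(3),m.max(0).round(3))
E
```

```text
[[0.457, 0.936, -0.001], [0.455, 0.716, -0.0], [0.447, 0.47, 0.093], [0.45, 0.29, 0.011], [0.448, 0.085, 0.003], [0.442, -0.113, 0.066], [0.441, -0.317, 0.022]]
mill 836 zmax 0.1561 med z 0.0046 range [ 0.547 -0.386  0.006] [ 0.641 -0.287  0.156]
jar 617 zmax 0.1145 med z 0.0037 range [ 0.464 -0.527  0.006] [ 0.542 -0.442  0.114]
box 1034 zmax 0.1669 med z 0.0919 range [ 0.384 -0.23   0.006] [ 0.462 -0.094  0.167]
scoop 1081 zmax 0.0307 med z 0.0019 range [ 0.348 -0.391  0.006] [ 0.455 -0.28   0.031]
jam 839 zmax 0.1121 med z 0.0284 range [ 0.614 -0.528  0.006] [ 0.713 -0.426  0.112]
mug 1475 zmax 0.1005 med z 0.0056 range [0.383 0.361 0.006] [0.499 0.518 0.101]
small 727 zmax 0.0204 med z 0.0034 range [0.395 0.208 0.006] [0.481 0.298 0.02 ]
large 1087 zmax 0.0216 med z 0.0033 range [0.531 0.198 0.006] [0.644 0.309 0.022]
tray 1675 zmax 0.024 med z 0.0031 range [0.502 0.326 0.006] [0.642 0.465 0.024]
stray 1498 zmax 0.0171 med z 0.0028 range [0.356 0.003 0.006] [0.495 0.163 0.017]
```

View pics/left.png

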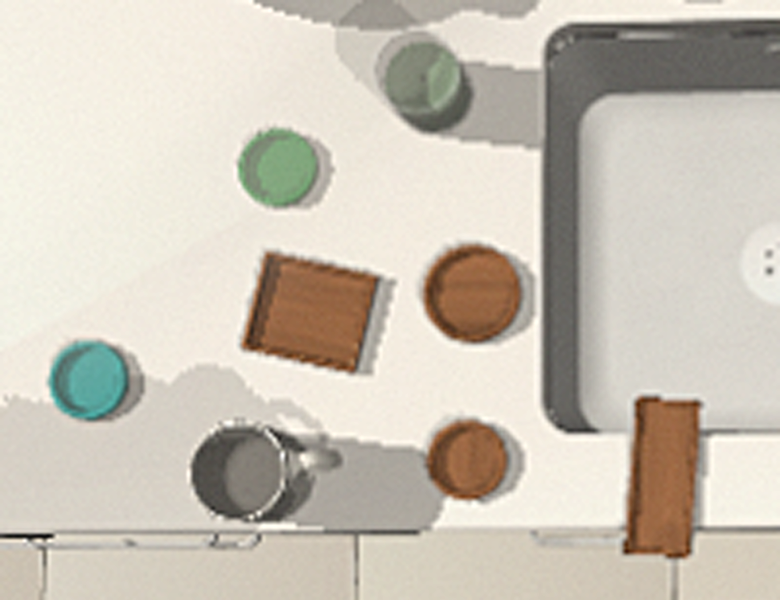

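View pics/right.png

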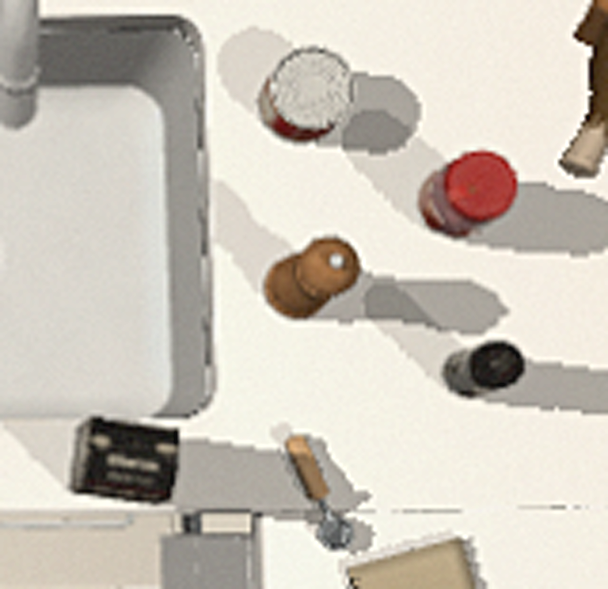

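The crops confirm the identities. On the left are the brown small stand, large stand, box tray and scoop tray; the green and turquoise stands are not ours. On the right are the red-lidded jam jar (480,185), the mill (335,262), the black-capped jar (497,365), the tea box (125,460) and the scoop (305,470 to 335,530).

Next I'll measure from the top and scene views.

```bash
python3 - <<'E'
from h import *
it=cams.camera_info('top'); isc=cams.camera_info('scene')
t=np.load('top0.npz'); s=np.load('scene0.npz'); P=t['P']
hsv=cv2.cvtColor(t['p'],cv2.COLOR_BGR2HSV); hs=cv2.cvtColor(s['p'],cv2.COLOR_BGR2HSV)
def blobs(m,box,minA=15):
    u0,v0,u1,v1=box; z=np.zeros(m.shape[:2],np.uint8); z[v0:v1,u0:u1]=m[v0:v1,u0:u1]
    c,_=cv2.findContours(z,cv2.RETR_EXTERNAL,cv2.CHAIN_APPROX_NONE); return sorted([k for k in c if cv2.contourArea(k)>=minA],key=cv2.contourArea)[::-1]
br=cv2.inRange(hsv,(3,80,40),(20,255,255)); brs=cv2.inRange(hs,(3,80,30),(20,255,255))
for n,b in dict(small=(236,214,266,243),large=(234,168,268,202),tray=(188,170,230,210),stray=(286,206,314,256)).items():
    c=blobs(br,b)[0]; w=plane(it,c,.006)[:,:2].astype(np.float32)
    if n in('small','large'): (x,y),r=cv2.minEnclosingCircle(w); print(n,cv2.fitEllipse(w),r)
    else: print(n,cv2.minAreaRect(w), cv2.boxPoints(cv2.minAreaRect(w)).round(3).tolist())
def tri(a,b):
    o1,d1=rays(it,a);o2,d2=rays(isc,b);d1=d1[0];d2=d2[0]
    k=np.linalg.lstsq(np.c_[d1,-d2],o2-o1,rcond=None)[0]; p,q=o1+k[0]*d1,o2+k[1]*d2
    return ((p+q)/2).round(4),np.linalg.norm(p-q).round(4)
def cen(c): m=cv2.moments(c); return [m['m10']/m['m00'],m['m01']/m['m00']]
# large stand, tray two views
for n,b,bs in [('large',(234,168,268,202),(262,185,290,209)),('tray',(188,170,230,210),(218,190,258,216))]:
    print(n,'tri',tri(cen(blobs(br,b)[0]),cen(blobs(brs,bs)[0])))
# jar cap: black
bk=cv2.inRange(hsv,(0,0,0),(180,255,40)); bks=cv2.inRange(hs,(0,0,0),(180,255,45))
c=blobs(bk,(455,196,482,218))[0]; print('cap area',cv2.contourArea(c),cv2.boundingRect(c)); e=cv2.fitEllipse(c); print(e,plane(it,[e[0]],.105))
for c in blobs(bks,(462,172,490,208)): print('scene black',cv2.boundingRect(c))
# knob: bright pixel
g=t['p'].min(2).astype(int); k=g[170:190,418:436]; v,u=np.unravel_index(k.argmax(),k.shape); print('knob',u+418,v+170,k.max(),plane(it,[[u+418,v+170]],.148))
c=blobs(br,(405,165,440,200))[0]; print('mill rect',cv2.boundingRect(c))
# box: black
c=blobs(cv2.inRange(hsv,(0,0,0),(180,255,75)),(355,214,392,245))[0]; print('box',cv2.boxPoints(cv2.minAreaRect(c)).tolist())
for z in (.124,.164): print(z,plane(it,cv2.boxPoints(cv2.minAreaRect(c)),z).round(3).tolist())
q=P[210:250,350:396].reshape(-1,3)
for a,b in((.05,.115),(.12,.14),(.15,.18)):
    w=q[(q[:,2]>a)&(q[:,2]<b)]; print(a,len(w),w.mean(0).round(3),w.min(0).round(3),w.max(0).round(3))
# scoop handle
hm=cv2.inRange(hsv,(8,60,60),(25,255,255)); c=blobs(hm,(408,220,434,244))[0]; w=plane(it,c,.012)[:,:2].astype(np.float32); print('handle',cv2.minAreaRect(w),cv2.boxPoints(cv2.minAreaRect(w)).round(3).tolist())
x=plane(it,[[340+335/3.8,110+530/3.8]],.012); print('cup',x)
E
```

```text
small ((0.4409146308898926, 0.25878801941871643), (0.06567344069480896, 0.06746268272399902), 161.5793914794922) 0.03506346046924591
large ((0.5882993340492249, 0.25513920187950134), (0.08236335217952728, 0.08377774804830551), 105.94943237304688) 0.043470095843076706
tray ((0.5739651322364807, 0.40083834528923035), (0.10467491298913956, 0.08780478686094284), 76.8819351196289) [[0.5189999938011169, 0.36000001430511475], [0.6050000190734863, 0.3400000035762787], [0.6290000081062317, 0.44200000166893005], [0.5429999828338623, 0.4620000123977661]]
stray ((0.4240444302558899, 0.0864502415060997), (0.05739326775074005, 0.1341189444065094), 84.47220611572266) [[0.35499998927116394, 0.06400000303983688], [0.4880000054836273, 0.050999999046325684], [0.49399998784065247, 0.10899999737739563], [0.36000001430511475, 0.12099999934434891]]
large tri (array([0.5876, 0.2539, 0.0084]), np.float64(0.0016))
tray tri (array([0.5729, 0.3994, 0.0113]), np.float64(0.0003))
cap area 120.5 (463, 200, 15, 13)
((469.95391845703125, 205.81936645507812), (11.391334533691406, 13.78677749633789), 81.72763061523438
[... 396 characters left out ...]
124], [0.383, -0.185, 0.124]]
0.164 [[0.394, -0.098, 0.164], [0.454, -0.107, 0.164], [0.443, -0.188, 0.164], [0.382, -0.179, 0.164]]
0.05 60 [ 0.412 -0.124  0.089] [ 0.389 -0.172  0.053] [ 0.455 -0.108  0.115]
0.12 264 [ 0.425 -0.148  0.132] [ 0.388 -0.189  0.121] [ 0.457 -0.11   0.14 ]
0.15 98 [ 0.422 -0.15   0.157] [ 0.409 -0.185  0.15 ] [ 0.433 -0.114  0.167]
handle ((0.4170153737068176, -0.3211047649383545), (0.05792931467294693, 0.01822676882147789), 24.599079132080078) [[0.3869999945163727, -0.32499998807907104], [0.39399999380111694, -0.3409999907016754], [0.44699999690055847, -0.31700000166893005], [0.4399999976158142, -0.3009999990463257]]
cup [[ 0.3597002  -0.34374397  0.012     ]]
```

```bash
cat >> h.py <<'E'
def go(*wps,cur=None):
    """world waypoints (x,y,z,yaw) -> tool-frame shift mm + turn rad from the present pose; prints q6 too"""
    o=ctrl.get_obs(); p=np.array(o['ee_pos']); r=R.from_euler('xyz',o['eef_rot'])
    print('t',round(o['time_s'],2),'tcp',p.round(4),'rpy',np.round(o['eef_rot'],4),'w',round(o['grip_width'],4),'f',np.round(o['force'],1))
    for x,y,z,w in wps:
        s=r.inv().apply(np.array([x,y,z])-p)*1000; t=(r.inv()*R.from_euler('xyz',[np.pi,0,w])).as_rotvec()
        q6=(np.arctan2(y,x)+np.pi/2-w+np.pi)%(2*np.pi)-np.pi
        print(s.round(1),t.round(3),'dist',round(np.linalg.norm(s)),'q6 %.2f'%q6)
E
python3 -c "
from h import *
go((.14,.532,.30,2.885),(.40,.30,.33,2.885))"
```

```text
t 0.15 tcp [0.1396 0.5318 0.205 ] rpy [-3.1407 -0.      2.8848] w 0.0935 f [-0.6  0.6 -0.7]
[ -0.3   0.2 -95. ] [-0.001 -0.    -0.   ] dist 95 q6 -0.00
[-310.7 -158.1 -124.8] [-0.001 -0.    -0.   ] dist 370 q6 -0.67
```

Emit:
arm_command --plan '[[[0, 0, -45, 0, 0, 0, -1], [-30, -15, -80, 0, 0, 0, -1], [-75, -38, -100, 0, 0, 0, -1], [-120, -60, -125, 0, 0, 0, -1], [-311, -158, -125, 0, 0, 0, -1], [-311, -158, -125, 0, 0, 0, -1], [-311, -158, -125, 0, 0, 0, -1], [-311, -158, -125, 0, 0, 0, -1], [-311, -158, -125, 0, 0, 0, -1], [-311, -158, -125, 0, 0, 0, -1], [-311, -158, -125, 0, 0, 0, -1]]]'

```text
time_s: 1.25
ee_pos: [0.4003, 0.3001, 0.3302]
eef_rot: [-3.141, -0.0, 2.884]
force: [0.1, 0.7, 0.6]
grip_width: 0.0939
grip_force: 0.0
```

```bash
python3 - <<'E'
from h import *
p,d,i=grab('wrist'); cv2.imwrite('pics/w1.png',p); np.savez('w1.npz',p=p,d=d,P=cloud(i,d),wc=np.array(i['world_to_cam']))
go((.44,0.05,.33,2.885))
E
```

```text
t 1.3 tcp [0.3999 0.3006 0.3303] rpy [-3.1415e+00 -3.0000e-04  2.8851e+00] w 0.0942 f [0.2 0.4 0.7]
[-102.4 -232.2    0.3] [-0. -0.  0.] dist 254 q6 -1.20
```

View pics/w1.png

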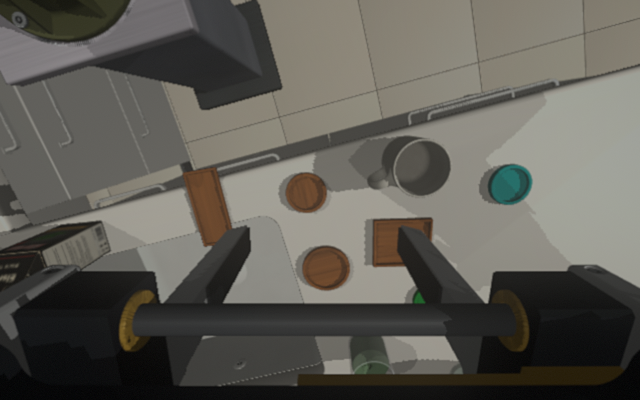

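The wrist view shows the small stand (306,192), large stand (326,268), box tray (402,242, partly behind a finger), scoop tray (208,207) and the tea box at left.

Emit:
arm_command --plan '[[[-50, -116, 0, 0, 0, 0, -1], [-102, -232, 0, 0, 0, 0, -1], [-102, -232, 0, 0, 0, 0, -1], [-102, -232, 0, 0, 0, 0, -1], [-102, -232, 0, 0, 0, 0, -1], [-102, -232, 0, 0, 0, 0, -1], [-102, -232, 0, 0, 0, 0, -1]]]'

```text
time_s: 2.0
ee_pos: [0.44, 0.05, 0.3305]
eef_rot: [3.141, 0.0, 2.884]
force: [-0.4, 0.2, -0.1]
grip_width: 0.0941
grip_force: 0.0
```

```bash
python3 - <<'E'
from h import *
p,d,i=grab('wrist'); cv2.imwrite('pics/w2.png',p); np.savez('w2.npz',p=p,d=d,P=cloud(i,d),wc=np.array(i['world_to_cam']))
# stands from w1 and w2: outer contour at mid height 6 mm, plus triangulation of contour centroids w1/top
W={k:np.load(k+'.npz') for k in('w1','w2')}
info=dict(i)
def inf(k): a=dict(i); a['world_to_cam']=W[k]['wc']; return a
ctr=dict(small=(.441,.2588,.006),large=(.588,.254,.006),tray=(.5735,.400,.006),stray=(.424,.086,.004))
for k in W:
    I=inf(k); hsv=cv2.cvtColor(W[k]['p'],cv2.COLOR_BGR2HSV); m=cv2.inRange(hsv,(3,80,40),(20,255,255))
    c,_=cv2.findContours(m,cv2.RETR_EXTERNAL,cv2.CHAIN_APPROX_NONE)
    for n,x in ctr.items():
        q=np.array(I['world_to_cam'])@np.r_[x,1]; uv=cv2.projectPoints(np.array([q[:3]]),np.zeros(3),np.zeros(3),K(I),np.array(I['dist_coeffs'],float))[0].ravel()
        for k2 in c:
            if cv2.contourArea(k2)>150 and cv2.pointPolygonTest(k2,(float(uv[0]),float(uv[1])),False)>=0:
                w=plane(I,k2,x[2])[:,:2].astype(np.float32)
                f=cv2.fitEllipse(w) if n in('small','large') else cv2.minAreaRect(w)
                print(k,n,uv.round(0),np.round(f[0],4),np.round(f[1],4),round(f[2],1)); 
go((.42,-.2,.33,2.885),(.48,-.40,.28,2.885))
E
```

```text
w1 small [306. 192.] [0.4426 0.2571] [0.0678 0.0688] 60.6
w1 large [326. 267.] [0.5906 0.2538] [0.0852 0.0868] 64.4
w1 stray [209. 207.] [0.4262 0.0859] [0.0594 0.1386] 84.6
w2 small [448. 131.] [0.4427 0.2581] [0.0679 0.07  ] 163.6
w2 large [458. 214.] [0.5906 0.2547] [0.085  0.0881] 140.7
w2 tray [541. 186.] [0.5761 0.3989] [0.1086 0.0901] 76.9
w2 stray [342. 148.] [0.4262 0.0864] [0.0568 0.1369] 84.8
t 2.05 tcp [0.4399 0.0509 0.3305] rpy [3.1413 0.     2.8854] w 0.0939 f [-0.4  0.3 -0.2]
[ -44.3 -247.7    0.4] [0. 0. 0.] dist 252 q6 -1.76
[-153.1 -426.    50.4] [0. 0. 0.] dist 455 q6 -2.01
```

View pics/w2.png

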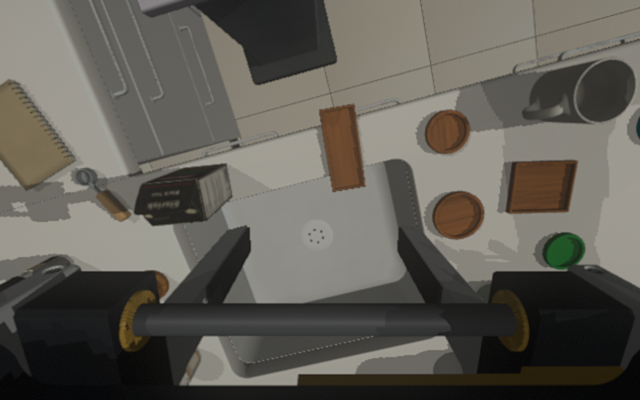

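Wrist and top views agree to about 2 mm on the stands. In this view the box is at (185,195) and the scoop at (100,195). Now I'll fly over the jar and mill.

Emit:
arm_command --plan '[[[-25, -140, 0, 0, 0, 0, -1], [-45, -248, 0, 0, 0, 0, -1], [-45, -248, 0, 0, 0, 0, -1], [-45, -248, 0, 0, 0, 0, -1], [-45, -248, 0, 0, 0, 0, -1], [-153, -426, 50, 0, 0, 0, -1], [-153, -426, 50, 0, 0, 0, -1], [-153, -426, 50, 0, 0, 0, -1], [-153, -426, 50, 0, 0, 0, -1], [-153, -426, 50, 0, 0, 0, -1], [-153, -426, 50, 0, 0, 0, -1], [-153, -426, 50, 0, 0, 0, -1]]]'

```text
time_s: 3.25
ee_pos: [0.481, -0.3991, 0.2805]
eef_rot: [3.141, -0.0, 2.887]
force: [-0.1, 0.5, -0.3]
grip_width: 0.0938
grip_force: 0.0
```

```bash
python3 - <<'E'
from h import *
p,d,i=grab('wrist'); cv2.imwrite('pics/w3.png',p); np.savez('w3.npz',p=p,d=d,P=cloud(i,d),wc=np.array(i['world_to_cam']))
go((.495,-.46,.28,2.885))
E
```

```text
t 3.3 tcp [ 0.4808 -0.399   0.2812] rpy [-3.1414e+00  7.0000e-04  2.8870e+00] w 0.0941 f [-0.2  0.4 -0.6]
[-29.1 -55.4   1.2] [-0.     0.001  0.002] dist 63 q6 -2.06
```

View pics/w3.png

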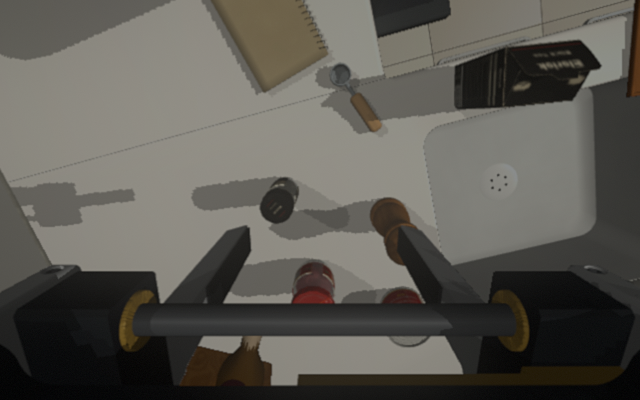

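Here are the jar cap (278,207), the mill (395,225, head behind a finger), the scoop (360,100) and the tea box (520,75). Next I'll triangulate the cap and scoop against the top view.

```bash
cat >> h.py <<'E'
def winfo(wc): a=dict(cams.camera_info('wrist')); a['world_to_cam']=wc; return a
def tri(i1,a,i2,b):
    o1,d1=rays(i1,a);o2,d2=rays(i2,b);d1=d1[0];d2=d2[0]
    k=np.linalg.lstsq(np.c_[d1,-d2],o2-o1,rcond=None)[0]; p,q=o1+k[0]*d1,o2+k[1]*d2
    return ((p+q)/2).round(4),np.linalg.norm(p-q).round(4)
def blobs(m,box,minA=15):
    u0,v0,u1,v1=box; z=np.zeros(m.shape[:2],np.uint8); z[v0:v1,u0:u1]=m[v0:v1,u0:u1]
    c,_=cv2.findContours(z,cv2.RETR_EXTERNAL,cv2.CHAIN_APPROX_NONE); return sorted([k for k in c if cv2.contourArea(k)>=minA],key=cv2.contourArea)[::-1]
E
python3 - <<'E'
from h import *
w=np.load('w3.npz'); I=winfo(w['wc']); it=cams.camera_info('top')
im=w['p']; g=cv2.cvtColor(im,cv2.COLOR_BGR2GRAY); hsv=cv2.cvtColor(im,cv2.COLOR_BGR2HSV)
for th in(45,60,75):
    c=blobs((g<th).astype(np.uint8)*255,(250,170,310,232))[0]; e=cv2.fitEllipse(c); print(th,cv2.boundingRect(c),e)
# depth of the cap top
P=w['P'][188:224,258:300].reshape(-1,3); t=P[P[:,2]>.09]; print('cap cloud',len(t),t.mean(0).round(4),t.min(0).round(4),t.max(0).round(4),np.median(t[:,2]))
# scoop
hm=cv2.inRange(hsv,(8,70,60),(25,255,255)); c=blobs(hm,(340,85,390,140))[0]; q=plane(I,c,.012)[:,:2].astype(np.float32); print('handle',cv2.minAreaRect(q),cv2.boxPoints(cv2.minAreaRect(q)).round(3).tolist())
print('cup',plane(I,[[340,75]],.012))
a=cv2.resize(im[165:235,240:440],None,fx=4,fy=4,interpolation=cv2.INTER_CUBIC); b=cv2.resize(im[30:130,320:520],None,fx=4,fy=3.2,interpolation=cv2.INTER_CUBIC)
cv2.imwrite('pics/w3c.png',cv2.convertScaleAbs(np.vstack([a,b])[:600],alpha=2))
E
```

```text
45 (261, 188, 32, 35) ((276.8520812988281, 205.3193359375), (30.510377883911133, 33.46827697753906), 23.341033935546875)
60 (260, 178, 34, 46) ((277.7118225097656, 202.44325256347656), (30.30268096923828, 43.718231201171875), 17.83356285095215)
75 (260, 178, 39, 46) ((278.6580505371094, 201.87673950195312), (31.703763961791992, 46.3855094909668), 28.340850830078125)
cap cloud 897 [ 0.4968 -0.4632  0.1037] [ 0.4781 -0.4845  0.0901] [ 0.5182 -0.4444  0.1074] 0.10443946361208806
handle ((0.41826462745666504, -0.32016727328300476), (0.05881428346037865, 0.017850149422883987), 21.886863708496094) [[0.3880000114440918, -0.3230000138282776], [0.39399999380111694, -0.33899998664855957], [0.4490000009536743, -0.31700000166893005], [0.44200000166893005, -0.3009999990463257]]
cup [[ 0.36087336 -0.34412884  0.012     ]]
```

View pics/w3c.png

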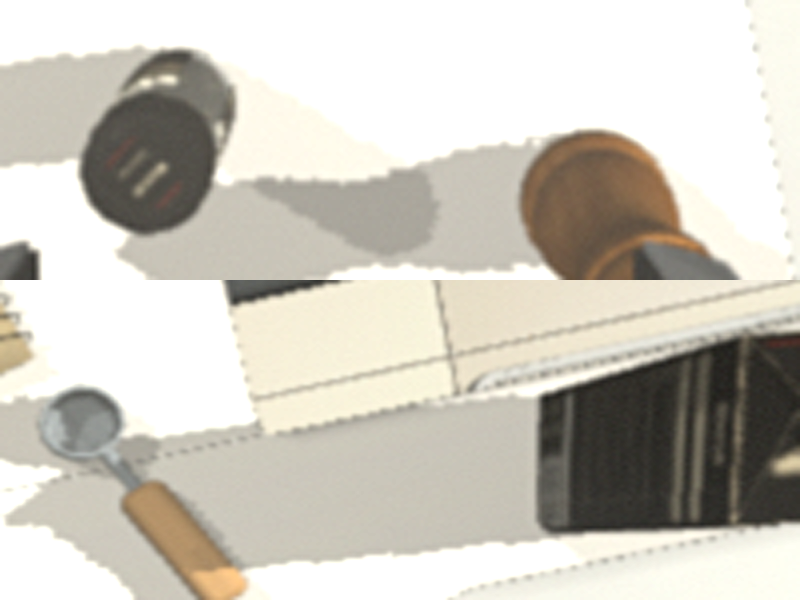

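The crop shows the cap disc centred at about (276.8,205.7) in the wrist image, with glass showing only behind it. The scoop's cup is at (340,75) and its handle is clear.

```bash
python3 - <<'E'
from h import *
w=np.load('w3.npz'); I=winfo(w['wc']); it=cams.camera_info('top')
print(plane(I,[[276.8,205.6]],.105),tri(I,[[276.8,205.6]],it,[[469.95,205.82]]))
go((.497,-.462,.17,2.885),(.497,-.462,.073,2.885))
E
```

```text
[[ 0.49613954 -0.46206476  0.105     ]] (array([ 0.4966, -0.4622,  0.1006]), np.float64(0.0021))
t 3.3 tcp [ 0.4808 -0.399   0.2812] rpy [-3.1414e+00  7.0000e-04  2.8870e+00] w 0.0941 f [-0.2  0.4 -0.6]
[-31.4 -56.8 111.2] [-0.     0.001  0.002] dist 129 q6 -2.06
[-31.4 -56.8 208.2] [-0.     0.001  0.002] dist 218 q6 -2.06
```

Emit:
arm_command --plan '[[[-31, -57, 0, 0, 0, 0, -1], [-31, -57, 40, 0, 0, 0, -1], [-31, -57, 90, 0, 0, 0, -1], [-31, -57, 140, 0, 0, 0, -1], [-31, -57, 180, 0, 0, 0, -1], [-31, -57, 210, 0, 0, 0, -1], [-31, -57, 230, 0, 0, 0, -1], [-31, -57, 230, 0, 0, 0, -1], [-31, -57, 230, 0, 0, 0, -1]]]'

```text
time_s: 4.2
ee_pos: [0.4963, -0.4634, 0.0523]
eef_rot: [-3.141, 0.001, 2.886]
force: [1.1, 0.7, 0.6]
grip_width: 0.0944
grip_force: 0.0
```

```bash
python3 - <<'E'
from h import *
p,d,i=grab('wrist'); cv2.imwrite('pics/w4.png',p)
go()
E
```

```text
t 4.25 tcp [ 0.4964 -0.4639  0.0528] rpy [-3.1401e+00  2.4000e-03  2.8857e+00] w 0.0942 f [ 0.1 -0.6  0.1]
```

View pics/w4.png

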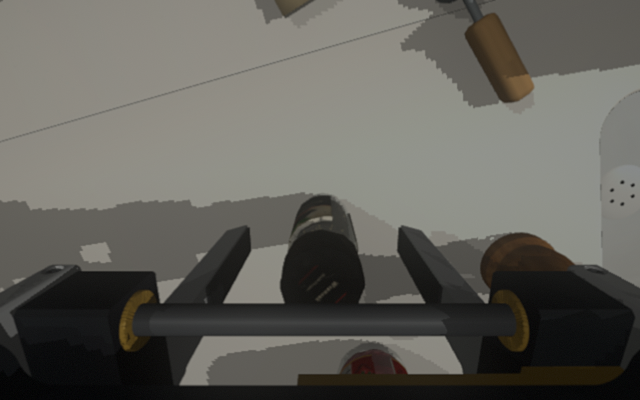

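The jar sits centred between the fingers at (322,250). Closing on it.

Emit:
arm_command --plan '[[[0, 0, 0, 0, 0, 0, 1], [0, 0, 0, 0, 0, 0, 1], [0, 0, 0, 0, 0, 0, 1], [0, 0, 0, 0, 0, 0, 1], [0, 0, 0, 0, 0, 0, 1], [0, 0, 0, 0, 0, 0, 1], [0, 0, 0, 0, 0, 0, 1], [0, 0, 0, 0, 0, 0, 1]]]' --squeeze 15

```text
time_s: 5.05
ee_pos: [0.4954, -0.4641, 0.0504]
eef_rot: [-3.142, -0.0, 2.885]
force: [-0.2, -0.1, -0.8]
grip_width: 0.0405
grip_force: 15.0
```

```bash
python3 -c "
from h import *
go((.497,-.462,.30,2.885),(.45,-.2,.30,2.885),(.44,.20,.30,2.885),(.442,.258,.15,2.885))"
```

```text
t 5.05 tcp [ 0.4954 -0.4641  0.0504] rpy [-3.1416 -0.      2.8847] w 0.0405 f [-0.2 -0.1 -0.8]
[  -1.     2.4 -249.6] [-0. -0. -0.] dist 250 q6 -2.06
[ 111.   243.9 -249.6] [-0. -0. -0.] dist 366 q6 -1.73
[ 222.3  628.2 -249.6] [-0. -0. -0.] dist 712 q6 -0.89
[235.1 684.8 -99.6] [-0. -0. -0.] dist 731 q6 -0.79
```

Emit:
arm_command --plan '[[[0, 0, -15, 0, 0, 0, 1], [0, 0, -50, 0, 0, 0, 1], [0, 0, -100, 0, 0, 0, 1], [0, 0, -150, 0, 0, 0, 1], [0, 0, -200, 0, 0, 0, 1], [15, 30, -235, 0, 0, 0, 1], [35, 75, -250, 0, 0, 0, 1], [55, 120, -250, 0, 0, 0, 1], [75, 165, -250, 0, 0, 0, 1], [95, 210, -250, 0, 0, 0, 1], [109, 255, -250, 0, 0, 0, 1], [120, 285, -250, 0, 0, 0, 1]]]'

```text
time_s: 6.25
ee_pos: [0.451, -0.1554, 0.3019]
eef_rot: [-3.142, 0.002, 2.886]
force: [0.4, -0.1, -1.1]
grip_width: 0.0403
grip_force: 15.0
```

```bash
python3 -c "
from h import *
go((.442,.258,.30,2.885),(.442,.258,.15,2.885))"
```

```text
t 6.25 tcp [ 0.451  -0.1554  0.3019] rpy [-3.1415e+00  1.8000e-03  2.8858e+00] w 0.0403 f [ 0.4 -0.1 -1.1]
[113.3 397.6   1.7] [-0.     0.002  0.001] dist 413 q6 -0.79
[113.6 397.7 151.7] [-0.     0.002  0.001] dist 440 q6 -0.79
```

Emit:
arm_command --plan '[[[12, 42, 0, 0, 0, 0, 1], [25, 88, 0, 0, 0, 0, 1], [38, 135, 0, 0, 0, 0, 1], [52, 182, 0, 0, 0, 0, 1], [65, 228, 0, 0, 0, 0, 1], [78, 275, 10, 0, 0, 0, 1], [91, 320, 30, 0, 0, 0, 1], [103, 360, 65, 0, 0, 0, 1], [113, 390, 105, 0, 0, 0, 1], [113, 397, 135, 0, 0, 0, 1], [113, 397, 150, 0, 0, 0, 1], [113, 397, 150, 0, 0, 0, 1]]]'

```text
time_s: 7.45
ee_pos: [0.4423, 0.2547, 0.1493]
eef_rot: [-3.14, -0.002, 2.886]
force: [0.3, 0.1, -0.6]
grip_width: 0.0405
grip_force: 15.0
```

```bash
python3 - <<'E'
from h import *
p,d,i=grab('wrist'); cv2.imwrite('pics/w5.png',p); np.savez('w5.npz',p=p,d=d,P=cloud(i,d),wc=np.array(i['world_to_cam']))
go((.442,.258,.0565,2.885))
E
```

```text
t 7.5 tcp [0.4431 0.2548 0.151 ] rpy [-3.1412e+00 -4.0000e-04  2.8850e+00] w 0.0408 f [ 1.4  0.2 -0.1]
[ 1.9  2.9 94.5] [-0. -0. -0.] dist 95 q6 -0.79
```

View pics/w5.png

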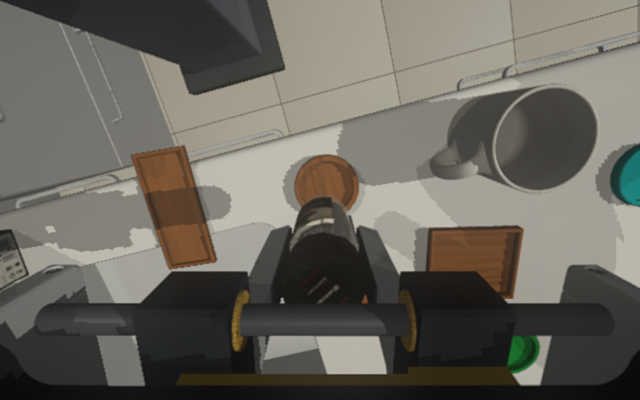

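The jar hangs upright over the small stand (327,183), and the mug is well clear. Descending, with the last millimetres slow.

Emit:
arm_command --plan '[[[2, 3, 15, 0, 0, 0, 1], [2, 3, 40, 0, 0, 0, 1], [2, 3, 60, 0, 0, 0, 1], [2, 3, 75, 0, 0, 0, 1], [2, 3, 85, 0, 0, 0, 1], [2, 3, 91, 0, 0, 0, 1], [2, 3, 93, 0, 0, 0, 1], [2, 3, 94, 0, 0, 0, 1], [2, 3, 94, 0, 0, 0, 1], [2, 3, 94, 0, 0, 0, 1]]]'

```text
time_s: 8.5
ee_pos: [0.4423, 0.2583, 0.057]
eef_rot: [3.141, 0.001, 2.885]
force: [-0.4, -0.3, -0.6]
grip_width: 0.041
grip_force: 15.0
```

```bash
python3 - <<'E'
from h import *
p,d,i=grab('wrist'); cv2.imwrite('pics/w6.png',p); np.savez('w6.npz',p=p,d=d,P=cloud(i,d),wc=np.array(i['world_to_cam']))
go((.4415,.258,.0545,2.885))
# stand from this close wrist view: brown contour, jar hides part -> report rim fit from w5
w=np.load('w5.npz'); I=winfo(w['wc']); m=cv2.inRange(cv2.cvtColor(w['p'],cv2.COLOR_BGR2HSV),(3,80,40),(20,255,255))
c=blobs(m,(285,145,370,225))[0]; q=plane(I,c,.006)[:,:2]; q=q[q[:,0]<.445]
f=lambda v:np.hypot(q[:,0]-v[0],q[:,1]-v[1])-v[2]
from scipy.optimize import least_squares
print(least_squares(f,[.442,.258,.0355],loss='soft_l1',f_scale=.001).x.round(4))
E
```

```text
t 8.55 tcp [0.4423 0.2583 0.0569] rpy [3.1412e+00 5.0000e-04 2.8849e+00] w 0.0406 f [ 0.  -0.  -1.4]
[ 0.7 -0.5  2.4] [ 0.     0.001 -0.   ] dist 3 q6 -0.79
[0.4422 0.2577 0.0344]
```

Emit:
arm_command --plan '[[[0, 0, 1, 0, 0, 0, 1], [0, 0, 1.5, 0, 0, 0, 1], [0, 0, 2, 0, 0, 0, 1], [0, 0, 2.5, 0, 0, 0, 1], [0, 0, 2.5, 0, 0, 0, 1], [0, 0, 2.5, 0, 0, 0, 1]]]'

```text
time_s: 9.15
ee_pos: [0.4422, 0.2582, 0.0543]
eef_rot: [3.141, 0.0, 2.885]
force: [-1.3, -1.6, 6.0]
grip_width: 0.0404
grip_force: 15.0
```

Contact is felt (6 N upward). Now open the fingers, then rise straight up.

Emit:
arm_command --plan '[[[0, 0, 2.5, 0, 0, 0, 0.6], [0, 0, 2, 0, 0, 0, 0], [0, 0, 2, 0, 0, 0, -1], [0, 0, 2, 0, 0, 0, -1], [0, 0, 2, 0, 0, 0, -1], [0, 0, 2, 0, 0, 0, -1], [0, 0, 2, 0, 0, 0, -1], [0, 0, -20, 0, 0, 0, -1], [0, 0, -60, 0, 0, 0, -1], [0, 0, -110, 0, 0, 0, -1], [0, 0, -160, 0, 0, 0, -1], [0, 0, -200, 0, 0, 0, -1]]]'

```text
time_s: 10.35
ee_pos: [0.442, 0.2582, 0.257]
eef_rot: [3.14, 0.002, 2.885]
force: [0.6, 0.2, 0.8]
grip_width: 0.0943
grip_force: 0.0
```

```bash
python3 - <<'E'
from h import *
p,d,i=grab('wrist'); P=cloud(i,d); cv2.imwrite('pics/w7.png',p)
q=P.reshape(-1,3); q=q[(abs(q[:,0]-.442)<.05)&(abs(q[:,1]-.258)<.05)&(q[:,2]>.095)&(q[:,2]<.125)]
print(len(q),q.mean(0).round(4),q.min(0).round(4),q.max(0).round(4))
g=cv2.cvtColor(p,cv2.COLOR_BGR2GRAY)
x=np.array(i['world_to_cam'])@[.442,.258,.109,1]; uv=cv2.projectPoints(x[None,:3],np.zeros(3),np.zeros(3),K(i),np.array(i['dist_coeffs'],float))[0].ravel(); u,v=uv.astype(int); print(uv)
c=blobs((g<45).astype(np.uint8)*255,(u-35,v-35,u+35,v+35))[0]; e=cv2.fitEllipse(c); print(e,plane(i,[e[0]],.109))
# poses toward the mill: knob estimate from top view
it=cams.camera_info('top'); print('knob',plane(it,[[428.7,179]],.147)); 
go((.44,.1,.30,2.885),(.45,-.2,.30,2.885),(.50,-.33,.30,2.885))
E
```

```text
1054 [0.4438 0.2578 0.108 ] [0.4246 0.2374 0.095 ] [0.4651 0.2775 0.1111]
[323.11056097 186.08760849]
((323.4814453125, 186.58876037597656), (32.835105895996094, 35.58591842651367), 175.752685546875) [[0.44265652 0.25825237 0.109     ]]
knob [[ 0.57675167 -0.3224653   0.147     ]]
t 10.4 tcp [0.4435 0.2589 0.263 ] rpy [3.135  0.0076 2.8849] w 0.094 f [0.4 0.4 7.4]
[ -37.3 -154.4  -37.7] [ 0.007  0.008 -0.   ] dist 163 q6 -1.09
[-123.1 -442.   -39. ] [ 0.007  0.008 -0.   ] dist 460 q6 -1.73
[-204.5 -555.   -39.1] [ 0.007  0.008 -0.   ] dist 593 q6 -1.90
```

Jar placed: cap centre is at (.4427,.2583), about 1 mm from the stand centre. Next, the mill.

Emit:
arm_command --plan '[[[-10, -40, -20, 0, 0, 0, -1], [-22, -88, -40, 0, 0, 0, -1], [-40, -154, -40, 0, 0, 0, -1], [-123, -442, -40, 0, 0, 0, -1], [-123, -442, -40, 0, 0, 0, -1], [-123, -442, -40, 0, 0, 0, -1], [-123, -442, -40, 0, 0, 0, -1], [-123, -442, -40, 0, 0, 0, -1], [-123, -442, -40, 0, 0, 0, -1], [-123, -442, -40, 0, 0, 0, -1], [-123, -442, -40, 0, 0, 0, -1]]]'

```text
time_s: 11.5
ee_pos: [0.4484, -0.2028, 0.2932]
eef_rot: [3.142, -0.001, 2.881]
force: [0.2, 0.4, 0.5]
grip_width: 0.094
grip_force: 0.0
```

```bash
python3 -c "
from h import *
go((.577,-.322,.30,2.885))"
```

```text
t 11.5 tcp [ 0.4484 -0.2028  0.2932] rpy [ 3.1415e+00 -1.1000e-03  2.8814e+00] w 0.094 f [0.2 0.4 0.5]
[-154.9  -82.1   -7. ] [ 0.    -0.001 -0.004] dist 175 q6 -1.82
```

Emit:
arm_command --plan '[[[-77, -41, -7, 0, 0, 0, -1], [-155, -82, -7, 0, 0, 0, -1], [-155, -82, -7, 0, 0, 0, -1], [-155, -82, -7, 0, 0, 0, -1], [-155, -82, -7, 0, 0, 0, -1], [-155, -82, -7, 0, 0, 0, -1]]]'

```text
time_s: 12.1
ee_pos: [0.5781, -0.3182, 0.3002]
eef_rot: [3.141, -0.001, 2.886]
force: [-0.0, 0.4, 0.0]
grip_width: 0.0943
grip_force: 0.0
```

```bash
python3 - <<'E'
from h import *
p,d,i=grab('wrist'); P=cloud(i,d); np.savez('w8.npz',p=p,d=d,P=P,wc=np.array(i['world_to_cam']))
cv2.imwrite('pics/w8.png',cv2.convertScaleAbs(cv2.resize(p[140:260,240:400],None,fx=4,fy=4,interpolation=cv2.INTER_CUBIC),alpha=1.8))
q=P.reshape(-1,3); q=q[(abs(q[:,0]-.577)<.05)&(abs(q[:,1]+.322)<.05)]
for a,b in((.10,.115),(.115,.128),(.128,.14),(.14,.165)):
    t=q[(q[:,2]>a)&(q[:,2]<b)]; print(a,len(t),t.mean(0).round(4),t.min(0).round(4),t.max(0).round(4))
go((.577,-.322,.103,2.885))
E
```

```text
0.1 40 [ 0.5608 -0.3144  0.1046] [ 0.5564 -0.3348  0.1002] [ 0.5741 -0.2983  0.1066]
0.115 256 [ 0.5732 -0.3202  0.1252] [ 0.5554 -0.3465  0.1198] [ 0.6037 -0.2969  0.128 ]
0.128 957 [ 0.5785 -0.3209  0.1338] [ 0.558  -0.3443  0.128 ] [ 0.6021 -0.2989  0.1392]
0.14 87 [ 0.5796 -0.3219  0.1475] [ 0.5745 -0.3278  0.1428] [ 0.5848 -0.316   0.1504]
t 12.15 tcp [ 0.5778 -0.318   0.301 ] rpy [ 3.1414e+00 -2.0000e-04  2.8857e+00] w 0.094 f [0.8 0.1 1.1]
[ -0.3  -4.1 198. ] [ 0.    -0.     0.001] dist 198 q6 -1.82
```

View pics/w8.png

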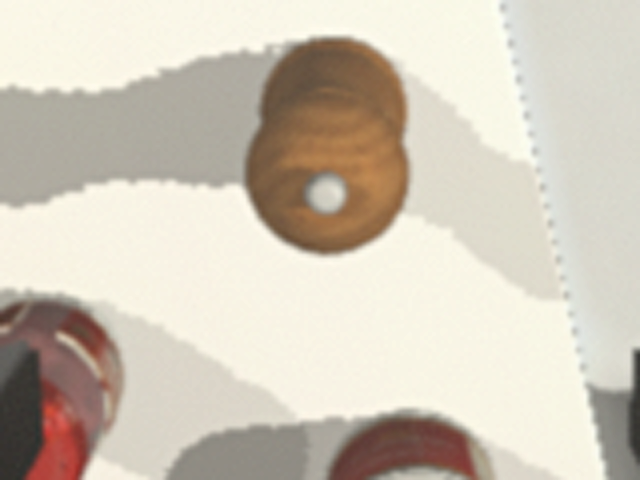

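Mill head and knob are at about (.5795,-.3217), with the knob at (321,188) in the wrist image. The jam jar at lower left is clear of the fingers. Descending to grip the head.

Emit:
arm_command --plan '[[[-2, -3, 30, 0, 0, 0, -1], [-2, -3, 75, 0, 0, 0, -1], [-2, -3, 120, 0, 0, 0, -1], [-2, -3, 160, 0, 0, 0, -1], [-2, -3, 185, 0, 0, 0, -1], [-2, -3, 197, 0, 0, 0, -1], [-2, -3, 198, 0, 0, 0, -1], [-2, -3, 198, 0, 0, 0, -1], [-2, -3, 198, 0, 0, 0, -1]]]'

```text
time_s: 13.05
ee_pos: [0.5796, -0.3229, 0.105]
eef_rot: [-3.141, 0.003, 2.885]
force: [-0.2, -0.6, 0.3]
grip_width: 0.094
grip_force: 0.0
```

Emit:
arm_command --plan '[[[0, 0, 0, 0, 0, 0, 0], [0, 0, 0, 0, 0, 0, 1], [0, 0, 0, 0, 0, 0, 1], [0, 0, 0, 0, 0, 0, 1], [0, 0, 0, 0, 0, 0, 1], [0, 0, 0, 0, 0, 0, 1], [0, 0, 0, 0, 0, 0, 1], [0, 0, 0, 0, 0, 0, 1]]]' --squeeze 20

```text
time_s: 13.85
ee_pos: [0.579, -0.3226, 0.1028]
eef_rot: [-3.142, -0.0, 2.885]
force: [0.6, -0.3, -0.6]
grip_width: 0.0464
grip_force: 19.8
```

```bash
python3 -c "
from h import *
go((.575,-.322,.32,2.885),(.45,-.2,.32,2.885),(.45,-.1,.32,2.885))"
```

```text
t 13.85 tcp [ 0.579  -0.3226  0.1028] rpy [-3.1416e+00 -2.0000e-04  2.8848e+00] w 0.0464 f [ 0.6 -0.3 -0.6]
[   4.1   -0.4 -217.2] [-0. -0. -0.] dist 217 q6 -1.82
[ 156.    85.9 -217.1] [-0. -0. -0.] dist 281 q6 -1.73
[ 181.4  182.6 -217.1] [-0. -0. -0.] dist 337 q6 -1.53
```

The opening is 46 mm where 50 was expected, so I'll lift slowly and check the grip.

Emit:
arm_command --plan '[[[0, 0, -3, 0, 0, 0, 1], [0, 0, -8, 0, 0, 0, 1], [0, 0, -15, 0, 0, 0, 1], [0, 0, -25, 0, 0, 0, 1], [0, 0, -40, 0, 0, 0, 1], [0, 0, -60, 0, 0, 0, 1], [0, 0, -75, 0, 0, 0, 1], [0, 0, -80, 0, 0, 0, 1], [0, 0, -80, 0, 0, 0, 1]]]'

```text
time_s: 14.75
ee_pos: [0.5792, -0.3228, 0.1838]
eef_rot: [-3.141, 0.001, 2.885]
force: [0.4, 0.1, -1.9]
grip_width: 0.0465
grip_force: 19.8
```

```bash
python3 - <<'E'
from h import *
p,d,i=grab('wrist'); P=cloud(i,d); np.savez('w9.npz',p=p,d=d,P=P,wc=np.array(i['world_to_cam']))
cv2.imwrite('pics/w9.png',cv2.convertScaleAbs(p[120:400,160:480],alpha=2))
go((.575,-.322,.32,2.885),(.45,-.2,.32,2.885),(.45,-.1,.32,2.885))
E
```

```text
t 14.8 tcp [ 0.579  -0.3226  0.1828] rpy [ 3.1415e+00 -1.0000e-04  2.8848e+00] w 0.0464 f [-0.3 -0.1 -1.7]
[   4.    -0.4 -137.2] [ 0. -0. -0.] dist 137 q6 -1.82
[ 155.9   85.8 -137.2] [ 0. -0. -0.] dist 225 q6 -1.73
[ 181.3  182.5 -137.2] [ 0. -0. -0.] dist 292 q6 -1.53
```

View pics/w9.png

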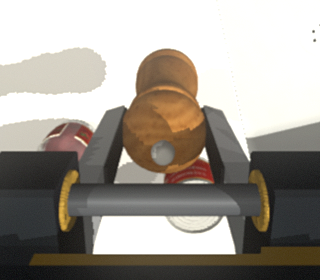

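The mill is held upright in the fingers with the knob centred at (160,152), and its weight of about 1.8 N is felt. Carrying it across now.

Emit:
arm_command --plan '[[[0, 0, -20, 0, 0, 0, 1], [5, 0, -60, 0, 0, 0, 1], [10, 4, -100, 0, 0, 0, 1], [35, 16, -130, 0, 0, 0, 1], [75, 36, -137, 0, 0, 0, 1], [115, 60, -137, 0, 0, 0, 1], [148, 90, -137, 0, 0, 0, 1], [168, 130, -137, 0, 0, 0, 1], [181, 175, -137, 0, 0, 0, 1], [190, 220, -137, 0, 0, 0, 1], [202, 266, -137, 0, 0, 0, 1], [210, 300, -137, 0, 0, 0, 1]]]'

```text
time_s: 16.0
ee_pos: [0.4515, 0.0232, 0.3193]
eef_rot: [-3.142, -0.001, 2.886]
force: [1.2, -1.0, -1.6]
grip_width: 0.0467
grip_force: 19.8
```

```bash
python3 -c "
from h import *
go((.46,.17,.32,2.885),(.55,.245,.32,2.885),(.59,.2545,.32,2.885),(.59,.2545,.16,2.885))"
```

```text
t 16.0 tcp [0.4515 0.0232 0.3193] rpy [-3.1416e+00 -1.0000e-03  2.8857e+00] w 0.0467 f [ 1.2 -1.  -1.6]
[ 28.9 144.2  -0.7] [-0.    -0.001  0.001] dist 147 q6 -0.96
[-39.2 239.5  -0.7] [-0.    -0.001  0.001] dist 243 q6 -0.90
[-75.4 258.8  -0.8] [-0.    -0.001  0.001] dist 270 q6 -0.91
[-75.6 258.8 159.2] [-0.    -0.001  0.001] dist 313 q6 -0.91
```

Emit:
arm_command --plan '[[[10, 40, 0, 0, 0, 0, 1], [18, 85, 0, 0, 0, 0, 1], [22, 130, 0, 0, 0, 0, 1], [10, 170, 0, 0, 0, 0, 1], [-15, 205, 0, 0, 0, 0, 1], [-40, 235, 10, 0, 0, 0, 1], [-65, 254, 30, 0, 0, 0, 1], [-75, 258, 65, 0, 0, 0, 1], [-75, 258, 105, 0, 0, 0, 1], [-75, 258, 145, 0, 0, 0, 1], [-75, 258, 175, 0, 0, 0, 1], [-75, 258, 180, 0, 0, 0, 1]]]'

```text
time_s: 17.2
ee_pos: [0.5883, 0.2506, 0.135]
eef_rot: [-3.137, -0.006, 2.885]
force: [-0.8, -0.7, -0.7]
grip_width: 0.0469
grip_force: 19.8
```

```bash
python3 - <<'E'
from h import *
from scipy.optimize import least_squares
p,d,i=grab('wrist'); P=cloud(i,d); np.savez('w10.npz',p=p,d=d,P=P,wc=np.array(i['world_to_cam']))
go((.590,.2545,.109,2.885))
m=cv2.inRange(cv2.cvtColor(p,cv2.COLOR_BGR2HSV),(3,80,40),(20,255,255)); 
# rim of large stand from depth cloud: points z 8..16 mm near it
q=P.reshape(-1,3); q=q[(abs(q[:,0]-.59)<.06)&(abs(q[:,1]-.2545)<.06)]
t=q[(q[:,2]>.007)&(q[:,2]<.018)]; print(len(t),t.min(0).round(4),t.max(0).round(4))
h=P.reshape(-1,3); h=h[(abs(h[:,0]-.59)<.04)&(abs(h[:,1]-.2545)<.035)&(h[:,2]>.13)]; 
if len(h): print('head',len(h),h.min(0).round(4),h.max(0).round(4)); k=h[h[:,2]>h[:,2].max()-.012]; print('knob',k.mean(0).round(4))
cs=blobs(m,(200,60,450,300),300)
for c in cs:
    w=plane(i,c,.006)[:,:2]; print(cv2.boundingRect(c),w.min(0).round(3),w.max(0).round(3))
E
```

```text
t 17.25 tcp [0.5891 0.2509 0.1371] rpy [-3.1387 -0.0041  2.8848] w 0.0465 f [-0.4 -0.3 -1.7]
[-0.1  3.8 28. ] [-0.003 -0.004 -0.   ] dist 28 q6 -0.91
1038 [0.5456 0.211  0.007 ] [0.6253 0.298  0.0131]
head 37859 [0.55   0.2195 0.1306] [0.6132 0.2895 0.2691]
knob [0.5688 0.2562 0.2633]
(282, 150, 88, 143) [0.546 0.184] [0.706 0.298]
(410, 97, 40, 91) [0.521 0.339] [0.616 0.392]
(260, 60, 65, 22) [0.45  0.224] [0.477 0.283]
```

Emit:
arm_command --plan '[[[0, 4, 5, 0, 0, 0, 1], [0, 4, 12, 0, 0, 0, 1], [0, 4, 18, 0, 0, 0, 1], [0, 4, 23, 0, 0, 0, 1], [0, 4, 26, 0, 0, 0, 1], [0, 4, 28, 0, 0, 0, 1], [0, 4, 28, 0, 0, 0, 1], [0, 4, 28, 0, 0, 0, 1]]]'

```text
time_s: 18.05
ee_pos: [0.5913, 0.2552, 0.1122]
eef_rot: [3.141, 0.0, 2.885]
force: [-0.1, 0.2, -1.1]
grip_width: 0.0463
grip_force: 19.8
```

```bash
python3 -c "
from h import *
go((.590,.2545,.1065,2.885))"
```

```text
t 18.05 tcp [0.5913 0.2552 0.1122] rpy [3.1415e+00 2.0000e-04 2.8848e+00] w 0.0463 f [-0.1  0.2 -1.1]
[ 1.1 -1.   5.7] [ 0.  0. -0.] dist 6 q6 -0.91
```

Emit:
arm_command --plan '[[[1, -1, 2, 0, 0, 0, 1], [1, -1, 3.5, 0, 0, 0, 1], [1, -1, 4.5, 0, 0, 0, 1], [1, -1, 5, 0, 0, 0, 1], [1, -1, 5.5, 0, 0, 0, 1], [1, -1, 5.5, 0, 0, 0, 1], [1, -1, 5.5, 0, 0, 0, 1]]]'

```text
time_s: 18.75
ee_pos: [0.5901, 0.2545, 0.1068]
eef_rot: [3.141, 0.0, 2.885]
force: [-0.5, -0.1, 2.8]
grip_width: 0.0466
grip_force: 19.8
```

Emit:
arm_command --plan '[[[0, 0, 0, 0, 0, 0, 0.4], [0, 0, 0, 0, 0, 0, -0.3], [0, 0, 0, 0, 0, 0, -1], [0, 0, 0, 0, 0, 0, -1], [0, 0, 0, 0, 0, 0, -1], [0, 0, 0, 0, 0, 0, -1], [0, 0, 0, 0, 0, 0, -1], [0, 0, -20, 0, 0, 0, -1], [0, 0, -60, 0, 0, 0, -1], [0, 0, -110, 0, 0, 0, -1], [0, 0, -160, 0, 0, 0, -1], [0, 0, -190, 0, 0, 0, -1]]]'

```text
time_s: 19.95
ee_pos: [0.5902, 0.2546, 0.301]
eef_rot: [3.139, 0.004, 2.885]
force: [-0.8, 0.7, 0.5]
grip_width: 0.0943
grip_force: 0.0
```

```bash
python3 - <<'E'
from h import *
p,d,i=grab('wrist'); P=cloud(i,d)
q=P.reshape(-1,3); q=q[(abs(q[:,0]-.59)<.045)&(abs(q[:,1]-.2545)<.045)&(q[:,2]<.17)]
k=q[q[:,2]>.145]; h=q[(q[:,2]>.12)&(q[:,2]<.145)]; print('knob',len(k),k.mean(0).round(4),k.max(0).round(4),'head',h.min(0).round(4),h.max(0).round(4))
go((.45,.1,.30,2.2),(.42,-.148,.30,1.43))
E
```

```text
knob 90 [0.5904 0.2549 0.1515] [0.597  0.2604 0.154 ] head [0.5661 0.2303 0.1235] [0.6151 0.2798 0.143 ]
t 20.0 tcp [0.5908 0.2548 0.305 ] rpy [3.1361 0.0079 2.8848] w 0.0942 f [0.3 0.  3.5]
[  96.9 -185.5    3.2] [0.008 0.006 0.685] dist 209 q6 -0.41
[  63.  -433.     2.1] [0.01  0.002 1.455] dist 438 q6 -0.20
```

The mill is standing at (.5904,.2549), knob top at .154. On to the tea box.

Emit:
arm_command --plan '[[[20, -40, 0, 0, 0, 0.14, -1], [45, -85, 0, 0, 0, 0.28, -1], [68, -128, 0, 0, 0, 0.42, -1], [90, -170, 0, 0, 0, 0.56, -1], [90, -218, 0, 0, 0, 0.7, -1], [85, -266, 0, 0, 0, 0.84, -1], [80, -314, 0, 0, 0, 0.98, -1], [74, -360, 0, 0, 0, 1.12, -1], [68, -405, 0, 0, 0, 1.26, -1], [63, -433, 0, 0, 0, 1.4, -1], [63, -433, 0, 0, 0, 1.455, -1], [63, -433, 0, 0, 0, 1.455, -1]]]'

```text
time_s: 21.2
ee_pos: [0.4188, -0.1489, 0.2962]
eef_rot: [-3.141, -0.0, 1.427]
force: [-0.4, 0.1, -0.2]
grip_width: 0.0941
grip_force: 0.0
```

```bash
python3 - <<'E'
from h import *
p,d,i=grab('wrist'); P=cloud(i,d); np.savez('w11.npz',p=p,d=d,P=P,wc=np.array(i['world_to_cam'])); cv2.imwrite('pics/w11.png',p)
go((.42,-.148,.30,1.43))
q=P.reshape(-1,3); q=q[(abs(q[:,0]-.42)<.07)&(abs(q[:,1]+.148)<.08)&(q[:,2]>.02)&(q[:,2]<.18)]
for a,b in((.02,.06),(.06,.11),(.115,.13),(.13,.15),(.155,.175)):
    t=q[(q[:,2]>a)&(q[:,2]<b)]
    if len(t)>20: r=cv2.minAreaRect(t[:,:2].astype(np.float32)); print(a,len(t),np.round(r[0],4),np.round(r[1],4),round(r[2],1),t.min(0).round(3),t.max(0).round(3))
E
```

```text
t 21.25 tcp [ 0.419  -0.1484  0.2963] rpy [-3.1415e+00 -1.0000e-04  1.4307e+00] w 0.0939 f [-0.5  0.6  0.7]
[ 0.5  1.  -3.7] [-0.    -0.     0.001] dist 4 q6 -0.20
0.02 96 [ 0.4288 -0.1138] [0.0015 0.0588] 80.6 [ 0.4   -0.119  0.02 ] [ 0.458 -0.11   0.06 ]
0.06 193 [ 0.4289 -0.1159] [0.0064 0.0591] 83.6 [ 0.4   -0.119  0.06 ] [ 0.458 -0.11   0.11 ]
0.115 855 [ 0.424  -0.1511] [0.0747 0.0588] 80.8 [ 0.389 -0.192  0.115] [ 0.458 -0.11   0.13 ]
0.13 1797 [ 0.4218 -0.1512] [0.0742 0.048 ] 81.8 [ 0.394 -0.191  0.13 ] [ 0.45  -0.112  0.15 ]
0.155 299 [ 0.427  -0.1524] [0.0689 0.011 ] 79.8 [ 0.416 -0.186  0.155] [ 0.433 -0.118  0.164]
```

View pics/w11.png

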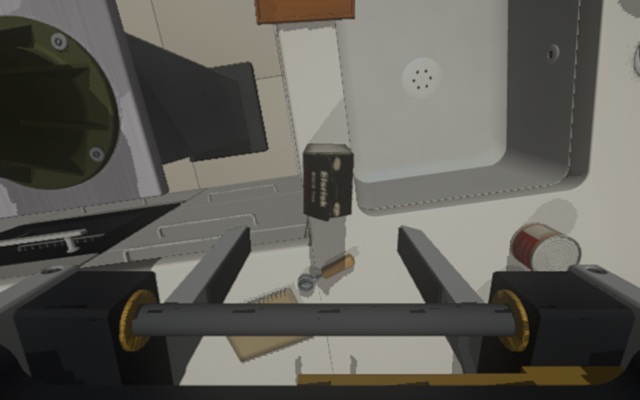

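The box is at (328,180), about 4 mm off the finger centre line, as measured. Its centre is about (.423,-.152), yaw about -0.157. I'm adjusting and descending.

```bash
python3 -c "
from h import *
go((.423,-.152,.093,1.412))"
```

```text
t 21.25 tcp [ 0.419  -0.1484  0.2963] rpy [-3.1415e+00 -1.0000e-04  1.4307e+00] w 0.0939 f [-0.5  0.6  0.7]
[ -3.    4.5 203.3] [-0.    -0.     0.019] dist 203 q6 -0.19
```

Emit:
arm_command --plan '[[[-3, 4.5, 20, 0, 0, 0.019, -1], [-3, 4.5, 55, 0, 0, 0.019, -1], [-3, 4.5, 95, 0, 0, 0.019, -1], [-3, 4.5, 130, 0, 0, 0.019, -1], [-3, 4.5, 160, 0, 0, 0.019, -1], [-3, 4.5, 185, 0, 0, 0.019, -1], [-3, 4.5, 200, 0, 0, 0.019, -1], [-3, 4.5, 204, 0, 0, 0.019, -1], [-3, 4.5, 204, 0, 0, 0.019, -1], [-3, 4.5, 204, 0, 0, 0.019, -1]]]'

```text
time_s: 22.25
ee_pos: [0.4236, -0.1519, 0.0933]
eef_rot: [3.14, 0.0, 1.412]
force: [-0.9, 0.5, -0.2]
grip_width: 0.0942
grip_force: 0.0
```

```bash
python3 - <<'E'
from h import *
p,d,i=grab('wrist'); P=cloud(i,d); go((.423,-.152,.093,1.412))
q=P.reshape(-1,3); q=q[(abs(q[:,0]-.42)<.045)&(abs(q[:,1]+.115)<.02)&(q[:,2]>.02)&(q[:,2]<.115)]
r=cv2.minAreaRect(q[:,:2].astype(np.float32)); print(len(q),r,q.min(0),q.max(0))
# dark extent of the front face along columns near row of the fingers
g=cv2.cvtColor(p,cv2.COLOR_BGR2GRAY); print([ [int(x) for x in g[v,230:420:5]] for v in (180,215)])
E
```

```text
t 22.3 tcp [ 0.4236 -0.1519  0.0934] rpy [3.1400e+00 4.0000e-04 1.4116e+00] w 0.094 f [ 1.1  0.1 -0.8]
[-0.2 -0.6  0.4] [ 0.002  0.    -0.   ] dist 1 q6 -0.19
2480 ((0.4148475229740143, -0.11714242398738861), (0.08446364104747772, 0.02095611020922661), 10.80213737487793) [ 0.37502448 -0.13488497  0.02033395] [ 0.45824942 -0.10945533  0.11499923]
[[152, 151, 152, 152, 152, 153, 152, 154, 155, 97, 113, 138, 138, 139, 140, 141, 141, 141, 142, 143, 141, 141, 141, 141, 138, 131, 127, 116, 143, 164, 165, 164, 164, 164, 165, 163, 163, 163], [121, 121, 120, 124, 127, 131, 123, 83, 40, 36, 35, 36, 35, 37, 35, 34, 43, 64, 36, 38, 37, 45, 105, 123, 72, 38, 38, 39, 41, 41, 121, 126, 125, 126, 126, 126, 126, 126]]
```

The box spans columns 270–377 in the wrist picture, centred between the fingers. Closing gently.

Emit:
arm_command --plan '[[[0, 0, 0, 0, 0, 0, 0], [0, 0, 0, 0, 0, 0, 1], [0, 0, 0, 0, 0, 0, 1], [0, 0, 0, 0, 0, 0, 1], [0, 0, 0, 0, 0, 0, 1], [0, 0, 0, 0, 0, 0, 1], [0, 0, 0, 0, 0, 0, 1]]]' --squeeze 10

```text
time_s: 23.0
ee_pos: [0.4231, -0.1519, 0.0925]
eef_rot: [3.142, 0.0, 1.411]
force: [0.2, 0.1, 2.5]
grip_width: 0.0644
grip_force: 10.0
```

```bash
python3 -c "
from h import *
go((.423,-.152,.30,1.412),(.45,.15,.32,1.38),(.575,.3995,.32,1.34))"
```

```text
t 23.0 tcp [ 0.4231 -0.1519  0.0925] rpy [3.1415e+00 1.0000e-04 1.4108e+00] w 0.0644 f [0.2 0.1 2.5]
[-1.000e-01 -1.000e-01 -2.075e+02] [ 0.     0.    -0.001] dist 207 q6 -0.19
[ 302.4  -21.6 -227.5] [0.    0.    0.031] dist 379 q6 0.51
[ 568.6   62.1 -227.5] [0.    0.    0.071] dist 616 q6 0.84
```

Emit:
arm_command --plan '[[[0, 0, -10, 0, 0, 0, 1], [0, 0, -40, 0, 0, 0, 1], [0, 0, -80, 0, 0, 0, 1], [0, 0, -125, 0, 0, 0, 1], [10, 0, -170, 0, 0, 0, 1], [35, -2, -205, 0, 0, 0, 1], [75, -5, -225, 0, 0, 0, 1], [120, -9, -227, 0, 0, 0, 1], [165, -12, -227, 0, 0, 0.01, 1], [210, -15, -227, 0, 0, 0.02, 1], [255, -18, -227, 0, 0, 0.03, 1], [290, -21, -227, 0, 0, 0.03, 1]]]'

```text
time_s: 24.2
ee_pos: [0.4481, 0.14, 0.3201]
eef_rot: [3.141, -0.0, 1.381]
force: [0.1, -0.8, 0.0]
grip_width: 0.0643
grip_force: 10.0
```

```bash
python3 -c "
from h import *
go((.575,.3995,.32,1.34),(.575,.3995,.20,1.34))"
```

```text
t 24.2 tcp [0.4481 0.14   0.3201] rpy [ 3.1413e+00 -3.0000e-04  1.3814e+00] w 0.0643 f [ 0.1 -0.8  0. ]
[2.787e+02 7.580e+01 2.000e-01] [ 0.    -0.     0.041] dist 289 q6 0.84
[278.7  75.8 120.2] [ 0.    -0.     0.041] dist 313 q6 0.84
```

Emit:
arm_command --plan '[[[30, 8, 0, 0, 0, 0.01, 1], [70, 19, 0, 0, 0, 0.02, 1], [115, 31, 0, 0, 0, 0.03, 1], [160, 43, 0, 0, 0, 0.04, 1], [205, 55, 5, 0, 0, 0.04, 1], [245, 66, 20, 0, 0, 0.04, 1], [270, 73, 50, 0, 0, 0.04, 1], [279, 76, 85, 0, 0, 0.04, 1], [279, 76, 110, 0, 0, 0.04, 1], [279, 76, 120, 0, 0, 0.04, 1], [279, 76, 120, 0, 0, 0.04, 1]]]'

```text
time_s: 25.3
ee_pos: [0.5756, 0.397, 0.1989]
eef_rot: [-3.14, 0.001, 1.341]
force: [0.5, 0.6, -0.4]
grip_width: 0.064
grip_force: 10.0
```

```bash
python3 - <<'E'
from h import *
p,d,i=grab('wrist'); P=cloud(i,d); np.savez('w12.npz',p=p,d=d,P=P,wc=np.array(i['world_to_cam'])); cv2.imwrite('pics/w12.png',p)
go((.575,.3995,.10,1.34))
m=cv2.inRange(cv2.cvtColor(p,cv2.COLOR_BGR2HSV),(3,80,40),(20,255,255))
for c in blobs(m,(150,0,500,330),200):
    w=plane(i,c,.012)[:,:2]
    if w[:,1].mean()>.33: print(cv2.boundingRect(c),np.round(cv2.boxPoints(cv2.minAreaRect(w.astype(np.float32))),4).tolist())
b=P.reshape(-1,3); t=b[(abs(b[:,0]-.575)<.09)&(abs(b[:,1]-.4)<.09)]
r=t[(t[:,2]>.008)&(t[:,2]<.016)]; print('rim',len(r),r.min(0).round(3),r.max(0).round(3),cv2.boxPoints(cv2.minAreaRect(r[:,:2].astype(np.float32))).round(4).tolist())
f=t[(t[:,2]>.11)&(t[:,2]<.2)&(t[:,1]>.425)]; print('box front',len(f),cv2.boxPoints(cv2.minAreaRect(f[:,:2].astype(np.float32))).round(4).tolist(), 'lowest',f[:,2].min())
E
```

```text
t 25.35 tcp [0.576  0.3972 0.2007] rpy [ 3.1410e+00 -5.0000e-04  1.3406e+00] w 0.064 f [-0.7 -0.3 -1. ]
[  1.9  -1.6 100.7] [ 0.001 -0.001  0.001] dist 101 q6 0.84
(286, 135, 74, 30) [[0.5364000201225281, 0.427700012922287], [0.6215000152587891, 0.40639999508857727], [0.6298999786376953, 0.4399999976158142], [0.5447999835014343, 0.46129998564720154]]
rim 562 [0.536 0.406 0.008] [0.629 0.46  0.013] [[0.5349000096321106, 0.42669999599456787], [0.6225000023841858, 0.4059999883174896], [0.6305000185966492, 0.4397999942302704], [0.5428000092506409, 0.46050000190734863]]
box front 1631 [[0.5541999936103821, 0.44040000438690186], [0.613099992275238, 0.4262999892234802], [0.6136999726295471, 0.4287000000476837], [0.5547999739646912, 0.44279998540878296]] lowest 0.1100090360853147
```

Tray centre is about (.5745,.400), yaw -0.24. The held box is at (.5754,.3977), yaw -0.235, so only a couple of millimetres to correct while descending.

Emit:
arm_command --plan '[[[2, -1.5, 10, 0, 0, 0, 1], [2, -1.5, 30, 0, 0, 0, 1], [2, -1.5, 52, 0, 0, 0, 1], [2, -1.5, 72, 0, 0, 0, 1], [2, -1.5, 87, 0, 0, 0, 1], [2, -1.5, 95, 0, 0, 0, 1], [2, -1.5, 98, 0, 0, 0, 1], [2, -1.5, 99, 0, 0, 0, 1], [2, -1.5, 99, 0, 0, 0, 1], [2, -1.5, 99, 0, 0, 0, 1]]]'

```text
time_s: 26.35
ee_pos: [0.5752, 0.3998, 0.1013]
eef_rot: [3.141, -0.001, 1.341]
force: [0.5, -0.5, -1.1]
grip_width: 0.0637
grip_force: 10.0
```

```bash
python3 -c "
from h import *
go((.575,.3995,.0965,1.335))"
```

```text
t 26.35 tcp [0.5752 0.3998 0.1013] rpy [ 3.1407e+00 -9.0000e-04  1.3408e+00] w 0.0637 f [ 0.5 -0.5 -1.1]
[-0.3 -0.1  4.8] [ 0.001 -0.001  0.006] dist 5 q6 0.84
```

Emit:
arm_command --plan '[[[0, 0, 1.5, 0, 0, 0, 1], [0, 0, 3, 0, 0, 0, 1], [0, 0, 4, 0, 0, 0, 1], [0, 0, 4.5, 0, 0, 0, 1], [0, 0, 5, 0, 0, 0, 1], [0, 0, 5, 0, 0, 0, 1], [0, 0, 5, 0, 0, 0, 1]]]'

```text
time_s: 27.05
ee_pos: [0.5748, 0.3998, 0.0964]
eef_rot: [3.141, -0.0, 1.341]
force: [-4.2, -1.3, 6.8]
grip_width: 0.0638
grip_force: 10.0
```

Emit:
arm_command --plan '[[[0, 0, -0.5, 0, 0, 0, 1], [0, 0, -0.5, 0, 0, 0, 0.3], [0, 0, -0.5, 0, 0, 0, 0], [0, 0, -0.5, 0, 0, 0, -0.5], [0, 0, -0.5, 0, 0, 0, -1], [0, 0, -0.5, 0, 0, 0, -1], [0, 0, -0.5, 0, 0, 0, -1], [0, 0, -0.5, 0, 0, 0, -1], [0, 0, -15, 0, 0, 0, -1], [0, 0, -45, 0, 0, 0, -1], [0, 0, -90, 0, 0, 0, -1], [0, 0, -135, 0, 0, 0, -1]]]'

```text
time_s: 28.25
ee_pos: [0.5746, 0.3995, 0.2331]
eef_rot: [3.141, -0.0, 1.341]
force: [0.9, -0.4, 0.2]
grip_width: 0.0942
grip_force: 0.0
```

```bash
python3 - <<'E'
from h import *
p,d,i=grab('wrist'); P=cloud(i,d); np.savez('w13.npz',p=p,d=d,P=P,wc=np.array(i['world_to_cam'])); cv2.imwrite('pics/w13.png',p)
b=P.reshape(-1,3); t=b[(abs(b[:,0]-.575)<.09)&(abs(b[:,1]-.4)<.09)]
for lo,hi in((.02,.05),(.05,.1),(.118,.132)):
    f=t[(t[:,2]>lo)&(t[:,2]<hi)]
    if len(f)>10:print(lo,len(f),cv2.boxPoints(cv2.minAreaRect(f[:,:2].astype(np.float32))).round(4).tolist())
print('zmax',t[t[:,2]<.18][:,2].max())
go((.575,.3995,.30,1.34))
E
```

```text
0.02 96 [[0.5540000200271606, 0.44339999556541443], [0.6111000180244446, 0.4300000071525574], [0.6115000247955322, 0.43140000104904175], [0.5543000102043152, 0.4449000060558319]]
0.05 268 [[0.5541999936103821, 0.4429999887943268], [0.6123999953269958, 0.42969998717308044], [0.6128000020980835, 0.43149998784065247], [0.5547000169754028, 0.4447999894618988]]
0.118 1009 [[0.5378000140190125, 0.3707999885082245], [0.5960000157356262, 0.3569999933242798], [0.6133000254631042, 0.4302000105381012], [0.5551000237464905, 0.4440000057220459]]
zmax 0.16761902757782443
t 28.3 tcp [0.5761 0.4004 0.2426] rpy [ 3.1333 -0.0083  1.3408] w 0.0938 f [0.1 0.2 6.8]
[ -0.7  -0.4 -57.5] [ 0.008 -0.008  0.001] dist 57 q6 0.84
```

The tea box stands vertical in the tray, centred at about (.5746,.400). Last is the scoop: grip point about (.405,-.326), axis about 22.5°.

```bash
python3 -c "
from h import *
go((.45,.10,.28,.9),(.40,-.30,.20,.393))"
```

```text
t 28.3 tcp [0.5761 0.4004 0.2426] rpy [ 3.1333 -0.0083  1.3408] w 0.0938 f [0.1 0.2 6.8]
[-320.9  -54.   -40.6] [ 0.006 -0.01   0.441] dist 328 q6 0.89
[-722.5  -12.1   36.4] [ 0.004 -0.012  0.948] dist 723 q6 0.53
```

Emit:
arm_command --plan '[[[0, 0, -25, 0, 0, 0, -1], [-30, -5, -47, 0, 0, 0.05, -1], [-75, -13, -47, 0, 0, 0.1, -1], [-120, -20, -47, 0, 0, 0.16, -1], [-168, -28, -47, 0, 0, 0.22, -1], [-215, -36, -47, 0, 0, 0.29, -1], [-263, -45, -47, 0, 0, 0.36, -1], [-320, -54, -47, 0, 0, 0.44, -1], [-368, -49, -47, 0, 0, 0.5, -1], [-416, -44, -47, 0, 0, 0.57, -1], [-464, -39, -47, 0, 0, 0.64, -1], [-510, -34, -47, 0, 0, 0.7, -1]]]'

```text
time_s: 29.5
ee_pos: [0.4248, -0.0911, 0.2787]
eef_rot: [3.14, -0.001, 0.638]
force: [1.4, -0.6, 0.1]
grip_width: 0.0939
grip_force: 0.0
```

```bash
python3 -c "
from h import *
go((.40,-.31,.20,.393))"
```

```text
t 29.5 tcp [ 0.4248 -0.0911  0.2787] rpy [ 3.1398e+00 -1.3000e-03  6.3800e-01] w 0.0939 f [ 1.4 -0.6  0.1]
[-150.4  160.9   78.8] [ 0.002 -0.001  0.245] dist 234 q6 0.52
```

Emit:
arm_command --plan '[[[-32, 34, 10, 0, 0, 0.05, -1], [-64, 69, 25, 0, 0, 0.1, -1], [-96, 103, 45, 0, 0, 0.15, -1], [-128, 137, 65, 0, 0, 0.2, -1], [-150, 161, 79, 0, 0, 0.245, -1], [-150, 161, 79, 0, 0, 0.245, -1], [-150, 161, 79, 0, 0, 0.245, -1]]]'

```text
time_s: 30.2
ee_pos: [0.4014, -0.3081, 0.1989]
eef_rot: [3.141, -0.0, 0.395]
force: [-0.6, 0.8, 0.3]
grip_width: 0.0941
grip_force: 0.0
```

```bash
python3 - <<'E'
from h import *
p,d,i=grab('wrist'); P=cloud(i,d); np.savez('w14.npz',p=p,d=d,P=P,wc=np.array(i['world_to_cam'])); cv2.imwrite('pics/w14.png',p)
m=cv2.inRange(cv2.cvtColor(p,cv2.COLOR_BGR2HSV),(8,70,60),(25,255,255))
for c in blobs(m,(200,60,450,330),200):
    for z in (.02,.012):
        w=plane(i,c,z)[:,:2].astype(np.float32); r=cv2.minAreaRect(w); b=cv2.boxPoints(r)
        print(cv2.boundingRect(c),z,np.round(r[0],4),np.round(r[1],4),round(r[2],1))
b=P.reshape(-1,3); t=b[(abs(b[:,0]-.40)<.07)&(abs(b[:,1]+.325)<.07)]
f=t[(t[:,2]>.012)&(t[:,2]<.028)]; r=cv2.minAreaRect(f[:,:2].astype(np.float32)); print('cloud',len(f),r,f[:,2].max(),np.median(f[f[:,2]>.015][:,2]))
l=t[abs(t[:,2])<.01]; print('table z',np.median(l[:,2]))
go((.405,-.326,.008,.393))
E
```

```text
(325, 243, 83, 61) 0.02 [ 0.3029 -0.4107] [0.0894 0.1005] 14.2
(325, 243, 83, 61) 0.012 [ 0.2991 -0.4136] [0.0914 0.1028] 14.2
(331, 148, 15, 48) 0.02 [ 0.4192 -0.3194] [0.057  0.0167] 22.6
(331, 148, 15, 48) 0.012 [ 0.418  -0.3204] [0.0583 0.0171] 22.6
cloud 903 ((0.39614516496658325, -0.328697144985199), (0.10773217678070068, 0.028094228357076645), 22.82207679748535) 0.021234912350814594 0.018134503936025587
table z -0.0011026674886015497
t 30.25 tcp [ 0.4018 -0.3076  0.1994] rpy [ 3.1407e+00 -6.0000e-04  3.9630e-01] w 0.0941 f [-0.2  0.7  0.3]
[ -4.3  18.1 191.4] [ 0.001 -0.001  0.003] dist 192 q6 0.50
```

Emit:
arm_command --plan '[[[-3.5, 17.5, 10, 0, 0, 0, -1], [-3.5, 17.5, 40, 0, 0, 0, -0.2], [-3.5, 17.5, 80, 0, 0, 0, -0.2], [-3.5, 17.5, 120, 0, 0, 0, -0.2], [-3.5, 17.5, 150, 0, 0, 0, -0.2], [-3.5, 17.5, 172, 0, 0, 0, -0.2], [-3.5, 17.5, 184, 0, 0, 0, -0.2], [-3.5, 17.5, 189, 0, 0, 0, -0.2], [-3.5, 17.5, 191, 0, 0, 0, -0.2], [-3.5, 17.5, 191, 0, 0, 0, -0.2], [-3.5, 17.5, 191, 0, 0, 0, -0.2]]]'

```text
time_s: 31.35
ee_pos: [0.4055, -0.3257, 0.0084]
eef_rot: [3.14, -0.001, 0.396]
force: [0.6, 0.8, -0.0]
grip_width: 0.0563
grip_force: 0.0
```

```bash
python3 - <<'E'
from h import *
p,d,i=grab('wrist'); cv2.imwrite('pics/w15.png',cv2.convertScaleAbs(p[120:400,160:480],alpha=1.7))
go((.4055,-.3252,.008,.397))
E
```

```text
t 31.4 tcp [ 0.4054 -0.3257  0.0083] rpy [ 3.1403e+00 -6.0000e-04  3.9590e-01] w 0.0561 f [-0.3 -0.2  0.6]
[ 0.3 -0.4  0.3] [ 0.001 -0.001 -0.001] dist 1 q6 0.50
```

View pics/w15.png

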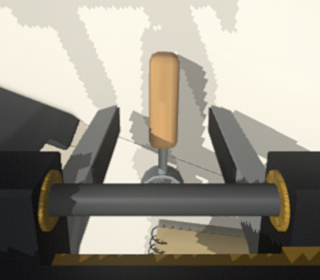

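The handle (163,50–148 in the crop) lies centred and parallel between the fingers, with the pads at about the right place along it. Closing.

Emit:
arm_command --plan '[[[0, 0, 0, 0, 0, 0, 0.3], [0, 0, 0, 0, 0, 0, 1], [0, 0, 0, 0, 0, 0, 1], [0, 0, 0, 0, 0, 0, 1], [0, 0, 0, 0, 0, 0, 1], [0, 0, 0, 0, 0, 0, 1], [0, 0, 0, 0, 0, 0, 1], [0, 0, 0, 0, 0, 0, 1]]]' --squeeze 20

```text
time_s: 32.2
ee_pos: [0.405, -0.3254, 0.0074]
eef_rot: [-3.142, 0.0, 0.396]
force: [-0.7, -0.1, 0.8]
grip_width: 0.0177
grip_force: 20.0
```

Emit:
arm_command --plan '[[[0, 0, -3, 0, 0, 0, 1], [0, 0, -10, 0, 0, 0, 1], [0, 0, -25, 0, 0, 0, 1], [0, 0, -50, 0, 0, 0, 1], [0, 0, -80, 0, 0, 0, 1], [0, 0, -100, 0, 0, 0, 1], [0, 0, -100, 0, 0, 0, 1]]]'

```text
time_s: 32.9
ee_pos: [0.406, -0.3263, 0.1105]
eef_rot: [3.137, -0.002, 0.396]
force: [0.3, -0.2, -1.1]
grip_width: 0.018
grip_force: 20.0
```

```bash
python3 - <<'E'
from h import *
p,d,i=grab('wrist'); P=cloud(i,d)
go((.42,-.1,.13,.15),(.4347,.0852,.13,-.096))
o=ctrl.get_obs(); r=R.from_euler('xyz',o['eef_rot']); b=r.inv().apply(P.reshape(-1,3)-o['ee_pos'])
m=cv2.inRange(cv2.cvtColor(p,cv2.COLOR_BGR2HSV),(8,70,60),(25,255,255)).ravel()>0
t=b[m&(abs(b[:,1])<.03)&(b[:,2]>-.04)&(b[:,2]<.02)&(abs(b[:,0])<.08)]
print(len(t),t.min(0).round(4),t.max(0).round(4))
top=t[np.abs(t[:,1])<.006]; A=np.polyfit(top[:,0],top[:,2],1); print('tilt slope z/x',A)
E
```

```text
t 32.95 tcp [ 0.4054 -0.3257  0.1085] rpy [ 3.1393e+00 -1.0000e-03  3.9580e-01] w 0.018 f [ 0.6  0.7 -0.9]
[ 100.5 -202.6  -21.8] [ 0.002 -0.001  0.246] dist 227 q6 1.19
[ 185.5 -367.8  -22.1] [ 0.002 -0.002  0.492] dist 413 q6 1.86
2629 [-0.0392 -0.0082 -0.0153] [0.0447 0.0118 0.0023]
tilt slope z/x [ 0.02386425 -0.0133265 ]
```

The scoop is held level at handle x ≈ -9. Carrying it to the narrow tray.

Emit:
arm_command --plan '[[[10, -20, -10, 0, 0, 0.04, 1], [30, -60, -22, 0, 0, 0.09, 1], [50, -102, -22, 0, 0, 0.14, 1], [71, -144, -22, 0, 0, 0.19, 1], [92, -186, -22, 0, 0, 0.24, 1], [112, -226, -22, 0, 0, 0.29, 1], [132, -264, -22, 0, 0, 0.34, 1], [151, -301, -22, 0, 0, 0.39, 1], [169, -336, -22, 0, 0, 0.44, 1], [181, -359, -22, 0, 0, 0.48, 1], [185.5, -368, -22, 0, 0, 0.49, 1], [185.5, -368, -22, 0, 0, 0.49, 1]]]'

```text
time_s: 34.15
ee_pos: [0.4337, 0.0867, 0.1283]
eef_rot: [3.141, 0.002, -0.092]
force: [-0.0, -0.2, -0.2]
grip_width: 0.0176
grip_force: 20.0
```

```bash
python3 - <<'E'
from h import *
p,d,i=grab('wrist'); P=cloud(i,d); np.savez('w16.npz',p=p,d=d,P=P,wc=np.array(i['world_to_cam']))
go((.4350,.0851,.04,-.094),(.435,.0851,.0105,-.094))
t=P.reshape(-1,3); t=t[(abs(t[:,0]-.4255)<.09)&(abs(t[:,1]-.086)<.05)&(t[:,2]>.0045)&(t[:,2]<.0105)]
r=cv2.minAreaRect(t[:,:2].astype(np.float32)); print('tray',len(t),r)
m=cv2.inRange(cv2.cvtColor(p,cv2.COLOR_BGR2HSV),(3,80,40),(20,255,255))
for c in blobs(m,(150,40,520,330),200): w=plane(i,c,.006)[:,:2].astype(np.float32); r=cv2.minAreaRect(w); print(cv2.boundingRect(c),r,cv2.boxPoints(r).round(4).tolist())
E
```

```text
t 34.2 tcp [0.4338 0.0858 0.1284] rpy [ 3.1412e+00  1.7000e-03 -9.2700e-02] w 0.0178 f [-0.3 -0.4 -0.4]
[ 1.4  0.6 88.4] [0.    0.002 0.001] dist 88 q6 1.86
[  1.5   0.6 117.9] [0.    0.002 0.001] dist 118 q6 1.86
tray 1202 ((0.4271323084831238, 0.08666755259037018), (0.05804155394434929, 0.1361592561006546), 84.8355484008789)
(296, 133, 58, 137) ((0.4208042621612549, 0.08706259727478027), (0.05722228065133095, 0.1469104290008545), 84.90718841552734) [[0.3450999855995178, 0.06509999930858612], [0.49140000343322754, 0.052000001072883606], [0.4964999854564667, 0.10899999737739563], [0.35019999742507935, 0.12210000306367874]]
(150, 167, 44, 66) ((0.43832242488861084, 0.24478833377361298), (0.04434817284345627, 0.07094786316156387), 76.12899780273438) [[0.3986000120639801, 0.23180000483989716], [0.4674000144004822, 0.21480000019073486], [0.4781000018119812, 0.25780001282691956], [0.4092000126838684, 0.27480000257492065]]
(150, 40, 25, 51) ((0.5685921311378479, 0.22435875236988068), (0.021774619817733765, 0.046294957399368286), 76.23275756835938) [[0.5435000061988831, 0.21930000185966492], [0.5885000228881836, 0.20829999446868896], [0.5936999917030334, 0.22939999401569366], [0.5486999750137329, 0.24040000140666962]]
(358, 290, 11, 40) ((0.2917734980583191, 0.054347265511751175), (0.052845634520053864, 0.009649963118135929), 3.726322889328003) [[0.26510000228881836, 0.05739999935030937], [0.26570001244544983, 0.04780000075697899], [0.31850001215934753, 0.05119999870657921], [0.31779998540878296, 0.0608999989926815]]
```

Emit:
arm_command --plan '[[[1.5, 0.3, 15, 0, 0, 0, 1], [1.5, 0.3, 45, 0, 0, 0, 1], [1.5, 0.3, 75, 0, 0, 0, 1], [1.5, 0.3, 95, 0, 0, 0, 1], [1.5, 0.3, 107, 0, 0, 0, 1], [1.5, 0.3, 113, 0, 0, 0, 1], [1.5, 0.3, 114, 0, 0, 0, 1], [1.5, 0.3, 114, 0, 0, 0, 1], [1.5, 0.3, 114, 0, 0, 0, 1], [1.5, 0.3, 114, 0, 0, 0, 1]]]'

```text
time_s: 35.2
ee_pos: [0.4362, 0.0853, 0.0161]
eef_rot: [-3.141, -0.001, -0.094]
force: [0.5, 0.5, -0.8]
grip_width: 0.0179
grip_force: 20.0
```

```bash
python3 -c "
from h import *
go((.4355,.0855,.0105,-.094))"
```

```text
t 35.2 tcp [0.4362 0.0853 0.0161] rpy [-3.1414e+00 -1.1000e-03 -9.4100e-02] w 0.0179 f [ 0.5  0.5 -0.8]
[-0.7 -0.2  5.5] [-0.    -0.001 -0.   ] dist 6 q6 1.86
```

Emit:
arm_command --plan '[[[-0.5, 0, 2, 0, 0, 0, 1], [-0.5, 0, 4, 0, 0, 0, 1], [-0.5, 0, 5, 0, 0, 0, 1], [-0.5, 0, 5.5, 0, 0, 0, 1], [-0.5, 0, 5.5, 0, 0, 0, 1], [-0.5, 0, 5.5, 0, 0, 0, 1]]]'

```text
time_s: 35.8
ee_pos: [0.4353, 0.0853, 0.0104]
eef_rot: [3.142, 0.0, -0.094]
force: [-4.4, -1.5, 10.3]
grip_width: 0.018
grip_force: 20.0
```

Emit:
arm_command --plan '[[[0, 0, -0.4, 0, 0, 0, 1], [0, 0, -0.4, 0, 0, 0, 0.5], [0, 0, -0.4, 0, 0, 0, 0.2], [0, 0, -0.6, 0, 0, 0, 0], [0, 0, -0.6, 0, 0, 0, -0.2], [0, 0, -0.6, 0, 0, 0, -0.2], [0, 0, -1, 0, 0, 0, -0.2], [0, 0, -10, 0, 0, 0, -0.2], [0, 0, -40, 0, 0, 0, -0.5], [0, 0, -85, 0, 0, 0, -1], [0, 0, -130, 0, 0, 0, -1], [0, 0, -170, 0, 0, 0, -1]]]'

```text
time_s: 37.0
ee_pos: [0.4351, 0.0853, 0.1829]
eef_rot: [-3.141, -0.001, -0.094]
force: [1.0, 0.0, -0.5]
grip_width: 0.0851
grip_force: 0.0
```

Emit:
arm_command --plan '[[[-20, 0, -30, 0, 0, 0, -1], [-40, 0, -60, 0, 0, 0, -1], [-40, 0, -60, 0, 0, 0, -1], [-40, 0, -60, 0, 0, 0, -1], [-40, 0, -60, 0, 0, 0, -1]]]'

```text
time_s: 37.5
ee_pos: [0.3954, 0.0889, 0.2391]
eef_rot: [3.141, 0.001, -0.094]
force: [-0.3, 0.1, -1.0]
grip_width: 0.0939
grip_force: 0.0
```

```bash
python3 - <<'E'
from h import *
p,d,i=grab('wrist'); P=cloud(i,d); go()
q=P.reshape(-1,3); t=q[(abs(q[:,0]-.4255)<.07)&(abs(q[:,1]-.086)<.024)]
s=t[(t[:,2]>.0125)&(t[:,2]<.04)]; r=cv2.minAreaRect(s[:,:2].astype(np.float32)); print('scoop',len(s),r,'z max',s[:,2].max(),np.percentile(s[:,2],90))
for lo,hi in((-.03,0),(0,.025),(.025,.06)):
    k=s[(s[:,0]-.4255>lo)&(s[:,0]-.4255<hi)]; print(lo,len(k),np.percentile(k[:,2],[50,90]).round(4))
k=q[(abs(q[:,0]-.442)<.03)&(abs(q[:,1]-.258)<.03)&(q[:,2]>.1)&(q[:,2]<.13)]; print('jar',len(k),k.mean(0).round(4) if len(k) else '')
pt,dt,it=grab('top'); Pt=cloud(it,dt).reshape(-1,3); T0=np.load('top0.npz')['P'].reshape(-1,3)
for n,x,y,z0,z1,rad in(('mug',.44,.44,.085,.105,.07),('jam',.665,-.475,.09,.12,.06),('jar',.442,.258,.1,.125,.04),('mill',.59,.2545,.14,.17,.04),('box',.575,.4,.12,.18,.07)):
    for P0 in(T0,Pt):
        s=P0[(np.hypot(P0[:,0]-x,P0[:,1]-y)<rad)&(P0[:,2]>z0)&(P0[:,2]<z1)]; print(n,len(s),s.mean(0).round(4) if len(s) else '')
E
```

```text
t 37.55 tcp [0.3954 0.0889 0.2389] rpy [ 3.1411e+00  1.9000e-03 -9.4300e-02] w 0.0943 f [-0.5  0.2  0.4]
scoop 828 ((0.42561033368110657, 0.08712001889944077), (0.027108261361718178, 0.10759716480970383), 84.59349822998047) z max 0.023963814527592664 0.02245186815499082
-0.03 152 [0.0178 0.0208]
0 274 [0.0215 0.0226]
0.025 321 [0.0212 0.0226]
jar 1332 [0.4466 0.2558 0.1076]
mug 129 [0.4299 0.4314 0.0917]
mug 118 [0.4289 0.4329 0.0923]
jam 280 [ 0.6486 -0.4572  0.1005]
jam 280 [ 0.6487 -0.4571  0.1006]
jar 0 
jar 131 [0.4446 0.2552 0.1102]
mill 0 
mill 75 [0.5909 0.2536 0.1447]
box 0 
box 462 [0.5717 0.3963 0.1422]
```

All four things are on the floors of their stands and centred, and the mug and jam jar have not moved. The arm is clear, so I'm handing in.

```bash
python3 -c "
from station import ctrl
print(ctrl.hand_in())"
```

```text
the job is handed in; nothing more can be done
None
```

I handed the job in at about 38 s of the 138 s allowed: jar, mill, tea box and scoop each measured within about 2 mm of the centre of their stands, upright or level and released, with the mug and jam jar unmoved; the hand-in call gave no verdict.

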